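# Clear down the riveting bench: lock the air, hang ear defenders, stow rivet boxes

## Robot

A 6-joint arm with a two-finger parallel gripper is mounted at the origin on the work surface. World frame = base frame: x ahead of the robot, y to its left, z up, the work surface at z = 0. Lengths are in m, angles in rad, forces in N, time in s.
With the tool pointing down it reaches from about 0.275 to 0.875 m from the base axis. Payload 12.5 kg.
Tool frame: the origin (TCP) lies on the centre line of the jaws, within the pads' length; the fingertips stand 8 mm ahead of it and the grasp point (between the pads) lies 11 mm behind it; z points along the fingers, y is the direction in which the jaws open and shut (so a half turn about z gives the same grasp; the last joint's range is limited). The gripper opens to 85 mm and grips with 20 to 120 N. Pads are 22 mm wide; open, the fingers measure 114 mm over their backs; the gripper's body (76 mm by 85 mm) begins 54 mm behind the grasp point. The pads swing forward as they close: fully open they stand 13 mm farther back than shut.
Start: joints at [-1.244, 0.351, 1.652, -0, 1.139, -0.085], TCP at [0.22, -0.504, 0.239] pointing down, gripper open.
Joint ranges: [-2.75, 2.75], [-0.79, 2.1], [0.01, 2.65], [-1.57, 4.71], [0.07, 3.14], [-2.87, 2.87]. Speed limits (rad/s): [2.22, 2.22, 2.79, 3.14, 3.14, 3.14].

## Interface

Orientations are given as a 3x3 rotation matrix whose columns are the frame's x, y, z axes.
In Python, from workcell import r gives the robot as it stands.
- The arm moves only by the tool servo_tool, never from a script. Its argument "steps" is a list of rows, each an object with "offset": the shift along the world's x, y, z in units of 0.08 m (1.0 is 0.08 m), a list of three; "turn": the turn about the world's z in units of 30 degrees (1.0 is 30 degrees). A call has 1 to 8 rows; each row is the pose to reach, as a shift and turn from the pose commanded when the call began; what a row does not reach only later rows make up. A row lasts 1/10 s, in which the tool goes at most 50 mm and 8.59 degrees, less where a joint would pass 70% of its speed; a pose out of reach is approached as far as the arm can. A call with a number of a shift or a turn outside -1 to 1 is refused whole. A call with a gripper value outside its range is refused whole. "jaw" is the finger opening in mm, from 0 to 85.4, set as the call begins (left out, the last holds). The fingers move at their own pace and stop on an object; "squeeze" is the grip in N (left out, the last holds). Time passes only in rows, so rows that repeat a pose let the fingers close. It gives the time, the measured TCP pose, the force and the opening at its end, in the units of the state.
- r.state(): the state, without advancing time (a new reading comes with each control period).
- r.get_image(name): name is "side" or "top"; returns the picture (400x640x3 uint8, blue, green, red); there is no depth.
- r.get_calibration(name): a dict with "fov_y" (degrees; the focal length in pixels is half the picture's height over the tangent of half this angle, whatever the lens; pixels are square), "cx", "cy" (the principal point, pixels), "rvec" (rotation vector, rad) and "tvec" (3), from world to camera coordinates, as OpenCV has them. Camera axes: x right, y down, z forward; pixel columns grow to the right and rows downward; lengths in m; the calibration is good to about 2 mm. A picture is of the moment at which its call begins. get_calibration takes no time and is no camera call.
- r.job_done(): hands the job in, once; it reports no verdict.
The state is a dict: "time_s": time; "joints": joint angles; "joint_vel": joint speeds; "joint_efforts": joint torques, N m; "ee_pos": TCP position; "eef_rot": TCP orientation; "contact_force": force on the tool from outside, world axes, zero at the start; "wrist_torque": the same for the moment, N m; "opening": finger opening in m.
Only numpy, scipy, OpenCV 4.12 (cv2) and the standard library are available. Lean on these libraries where they do the work, as an engineer would, in place of code of your own. Each camera call takes 0.05 s, during which the arm holds its last target.

## Task

Clear down the riveting bench after class. Turn the air regulator's knob, still pushed in, until its white line points at the red mark, then pull it straight up as far as it goes so that it is locked at that setting; hang every ear defender that is there by its headband on a double hook of its own, resting on both prongs, and put the two rivet boxes flat in the tool tray, one in each bay. The boxes are packed so tightly that one must be slid clear of the other before it can be grasped; leave the rivet gun, the bucking bar and the tin where they lie.

Things in the scene. Friction and masses are not known exactly. Their poses are not given: they have to be found in the camera images.
- knob_top (a point): centre of the top of the air regulator's knob: upright black ribbed cylinder 46 mm across (49 mm over ribs), 40 mm tall, white line from centre to edge (along the point's -x). Its top is 226 mm above the bench when pushed in; 2 mm under it is the white scale collar, 76 mm across. The regulator (80 mm square foot, gauge in front) is fixed to the bench
- reg_mark (a point): the red mark on the white collar, 34 mm from the knob's axis
- knob_turn (a joint): angle of the knob, rad; grows clockwise seen from above, 0 to 4.2; reads 2.40 when the white line points exactly at the red mark. It stays where it is left (friction about 0.08 N m)
- knob_lift (a joint): how far the knob has been pulled up, m; 0 pushed in (free to set), 0.008 fully pulled out (locked; an orange band shows below the knob). A steady pull of about 6 N moves it and it stays where it is left
- rail: white bar on two posts with three steel double hooks that point to its own -x; origin on the bench under the middle hook's saddle. The bar, 50 mm behind the saddles, is 562 mm long, its top 212 mm above the bench
- hook1 (a point): saddle of the right-hand double hook as seen from the robot, 205 mm above the bench, 180 mm from the next: midway between its two prongs, at their upper surface; its x axis points level to the bar behind, its y along the bar. The prongs (8 mm thick) lie 23 mm either side of it in y and run along x from the bar, 50 mm behind, to upturned tips 40 mm in front (-x), which rise 18 mm above the saddle
- hook2 (a point): saddle of the middle double hook as seen from the robot, 205 mm above the bench, 180 mm from the next: midway between its two prongs, at their upper surface; its x axis points level to the bar behind, its y along the bar. The prongs (8 mm thick) lie 23 mm either side of it in y and run along x from the bar, 50 mm behind, to upturned tips 40 mm in front (-x), which rise 18 mm above the saddle
- hook3 (a point): saddle of the left-hand double hook as seen from the robot, 205 mm above the bench, 180 mm from the next: midway between its two prongs, at their upper surface; its x axis points level to the bar behind, its y along the bar. The prongs (8 mm thick) lie 23 mm either side of it in y and run along x from the bar, 50 mm behind, to upturned tips 40 mm in front (-x), which rise 18 mm above the saddle
- muff1: red ear defender standing on its two cups: 140 mm wide (y); cups 66 mm deep (x), 30 mm thick (y), 85 mm tall, 80 mm apart; about 0.22 kg. Origin: centre of its underside. A rigid black headband arches over it: its straight top is a bar along y, 92 mm long, 22 mm wide (x), 8 mm thick, underside 153 mm and top 161 mm above the origin. May be absent (None from the start).
- band1 (a point): middle of the underside of the red ear defender's headband, 153 mm above its origin
- muff2: blue ear defender standing on its two cups: 140 mm wide (y); cups 66 mm deep (x), 30 mm thick (y), 85 mm tall, 80 mm apart; about 0.22 kg. Origin: centre of its underside. A rigid black headband arches over it: its straight top is a bar along y, 92 mm long, 22 mm wide (x), 8 mm thick, underside 153 mm and top 161 mm above the origin. May be absent (None from the start).
- band2 (a point): middle of the underside of the blue ear defender's headband, 153 mm above its origin
- muff3: orange ear defender standing on its two cups: 140 mm wide (y); cups 66 mm deep (x), 30 mm thick (y), 85 mm tall, 80 mm apart; about 0.22 kg. Origin: centre of its underside. A rigid black headband arches over it: its straight top is a bar along y, 92 mm long, 22 mm wide (x), 8 mm thick, underside 153 mm and top 161 mm above the origin. May be absent (None from the start).
- band3 (a point): middle of the underside of the orange ear defender's headband, 153 mm above its origin
- box_a: blue closed rivet box 96 mm (x) by 46 mm (y) by 40 mm tall, about 0.22 kg, grey lid. Origin: centre of its underside. The two boxes lie packed side by side, long sides touching (1 mm gap), so that there is no finger room between them; they slide on the bench.
- box_b: yellow closed rivet box 96 mm (x) by 46 mm (y) by 40 mm tall, about 0.22 kg, grey lid. Origin: centre of its underside. The two boxes lie packed side by side, long sides touching (1 mm gap), so that there is no finger room between them; they slide on the bench.
- tray: grey tool tray fixed to the bench, 120 mm (x) by 136 mm (y), walls 18 mm high and 4 mm thick, floor 4 mm thick with black rubber; a wall along x divides it into two bays, each 112 mm (x) by 62 mm (y), centred at y = +33 mm and y = -33 mm. Origin: centre of its underside
- rivet_gun: bystander: pneumatic rivet gun lying beyond the tray, aluminium barrel and black grip, 190 mm long; leave it alone
- bucking_bar: bystander: steel bucking bar, 115 by 40 by 30 mm, beyond the rail; leave it alone
- tin: bystander: aluminium tin 64 mm across, 50 mm tall, beyond the rail; leave it alone

How it is judged:
By the outcome, as a careful person would: the job done as asked, in the order asked, and still so for the second after the job is handed in, with the robot touching nothing.
Of muff1, muff2, muff3 only 2 to 3 are there at a start; the rules pass over those that are not, and their reading is None.
At some moment in a run one of box_a, box_b may be knocked a few centimetres aside while the robot is not near it.
It also fails if it takes over 210 s, if anything falls off the work surface, if the arm or the gripper's body presses on something with over 40 N, if the wrist force passes 120 N, or if a joint passes its speed limit or range.

## Working session

There is one attempt and no reset: what is moved stays moved. The work goes in short steps, Python scripts to look and compute and a tool call to move; the robot and the scene stay as the last step left them, time stands still between calls to the robot, and variables do not carry over. Pictures are saved under pics/ and viewed, and the job is handed in when it is done.

Besides the shell and the picture viewer there is one more tool, called after ">>>" by a JSON object that holds its "name" and its "arguments", one argument or row to a line. servo_tool: Moves the arm, as the interface text tells. Its arguments: {"type":"object","properties":{"steps":{"type":"array"},"jaw":{"type":"number"},"squeeze":{"type":"number"}},"required":["steps"]}

```bash
ls; mkdir -p pics; python3 - <<'E'
from workcell import r
import cv2
for n in("side","top"):
    im=r.get_image(n); cv2.imwrite(f"pics/{n}0.png",im); print(n,r.get_calibration(n))
print(r.state())
E
```

```text
pics
side {'fov_y': 57.29093120725125, 'cx': 318.06728404623976, 'cy': 196.9657529370401, 'rvec': array([ 0.51955039, -2.56174409,  1.35349214]), 'tvec': array([0.53514795, 0.25479279, 0.86812798])}
top {'fov_y': 55.414993621141804, 'cx': 320.275944197544, 'cy': 199.12740933140205, 'rvec': array([ 2.21188492, -2.19084691,  0.04602788]), 'tvec': array([-0.0035204 ,  0.55730138,  1.27165701])}
{'time_s': 0.1, 'joints': array([-1.24363751e+00,  3.51175362e-01,  1.65234850e+00, -2.68149835e-05,
        1.13907528e+00, -8.46058811e-02]), 'joint_vel': array([-0.00076102, -0.00131766, -0.00179202,  0.00025989, -0.00109104,
        0.00070053]), 'joint_efforts': array([ 3.41755185e-05, -5.06836939e+01, -2.91878092e+01, -1.37197553e-04,
        2.57775740e-03,  8.47070510e-06]), 'ee_pos': array([ 0.22004985, -0.50375775,  0.23882048]), 'eef_rot': array([[ 9.16411486e-01,  4.00237265e-01, -3.46502748e-04],
       [ 4.00237411e-01, -9.16411000e-01,  9.45279919e-04],
       [ 6.07973202e-05, -1.00494874e-03, -9.99999493e-01]]), 'contact_force': array([-0.27262776,  0.30861275, -1.07875169]), 'wrist_torque': array([ 0.0195639 , -0.02051159, -0.04488934]), 'opening': 0.08533387696435099}
```

View pics/side0.png

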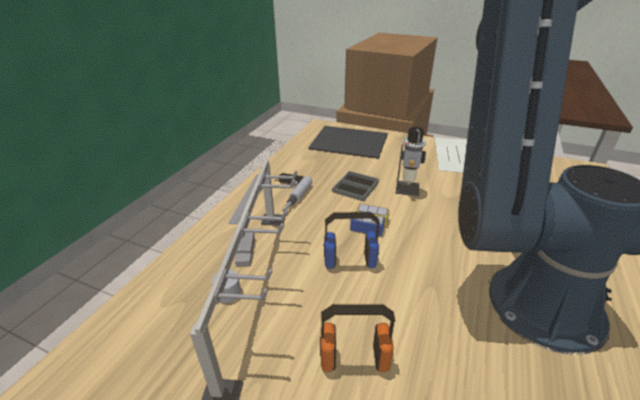

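View pics/top0.png

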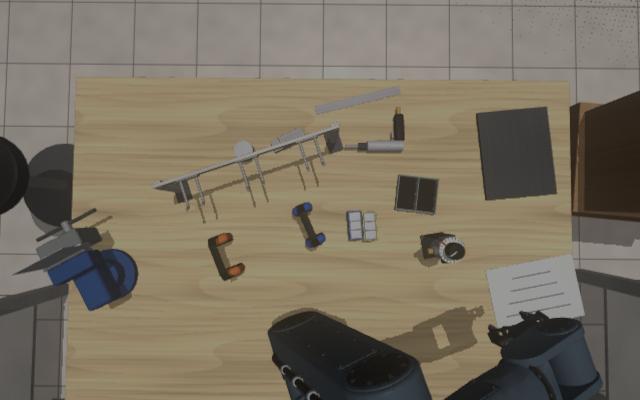

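The top view shows blue muff (~308,225), orange muff (~225,257), boxes (~362,226), tray (~417,194), knob (~455,248), rail from (155,185) to (340,127). The red muff isn't visible.

```bash
cat > h.py <<'E'
from workcell import r
import cv2, numpy as np
C={}
for n in("side","top"):
    c=r.get_calibration(n); f=200/np.tan(np.radians(c["fov_y"]/2))
    K=np.array([[f,0,c["cx"]],[0,f,c["cy"]],[0,0,1]]); R=cv2.Rodrigues(c["rvec"])[0]; t=np.array(c["tvec"])
    C[n]=(K,R,t,-R.T@t)
def proj(n,P):
    K,R,t,_=C[n]; q=K@(R@np.array(P,float)+t); return q[:2]/q[2]
def ray(n,uv,z):
    K,R,t,c=C[n]; d=R.T@np.linalg.inv(K)@np.array([uv[0],uv[1],1.]); return (c+d*(z-c[2])/d[2])
def tri(u1,u2):
    P=[C[n][0]@np.c_[C[n][1],C[n][2]] for n in("side","top")]
    X=cv2.triangulatePoints(P[0],P[1],np.array(u1,float).reshape(2,1),np.array(u2,float).reshape(2,1)); return (X[:3]/X[3]).ravel()
def crop(n,im,x0,y0,x1,y1,s,name):
    cv2.imwrite(f"pics/{name}.png",cv2.resize(im[y0:y1,x0:x1],None,fx=s,fy=s,interpolation=cv2.INTER_CUBIC))
E
python3 - <<'E'
from h import *
print(C["top"][3],C["side"][3], C["top"][0][0,0])
im=cv2.imread("pics/top0.png")
crop("top",im,380,160,480,280,6,"t_knob")
crop("top",im,140,110,350,290,3.8,"t_rail")
crop("top",im,330,190,390,260,8,"t_box")
im=cv2.imread("pics/side0.png")
crop("s",im,300,120,450,270,4,"s_box")
crop("s",im,190,150,410,390,2.5,"s_rail")
E
```

```text
[0.5050788  0.00296071 1.2932886 ] [0.25793015 0.73670781 0.70404724] 380.82278632310295
```

View pics/t_knob.png

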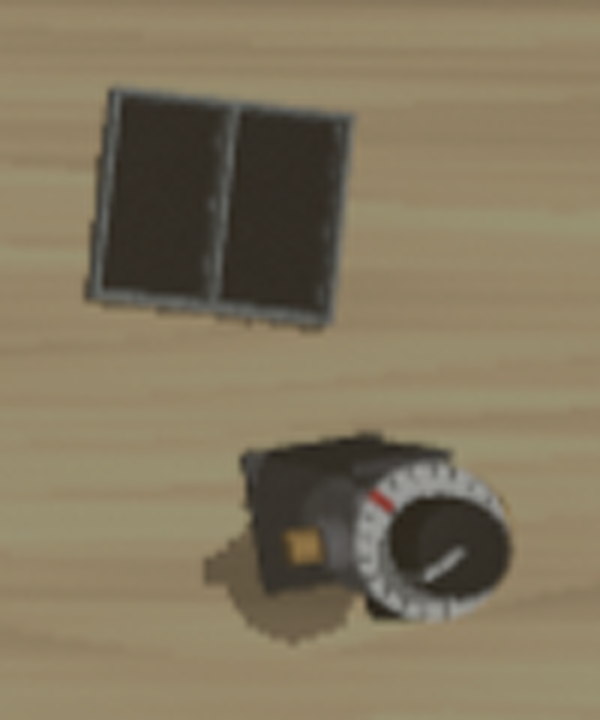

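View pics/t_rail.png

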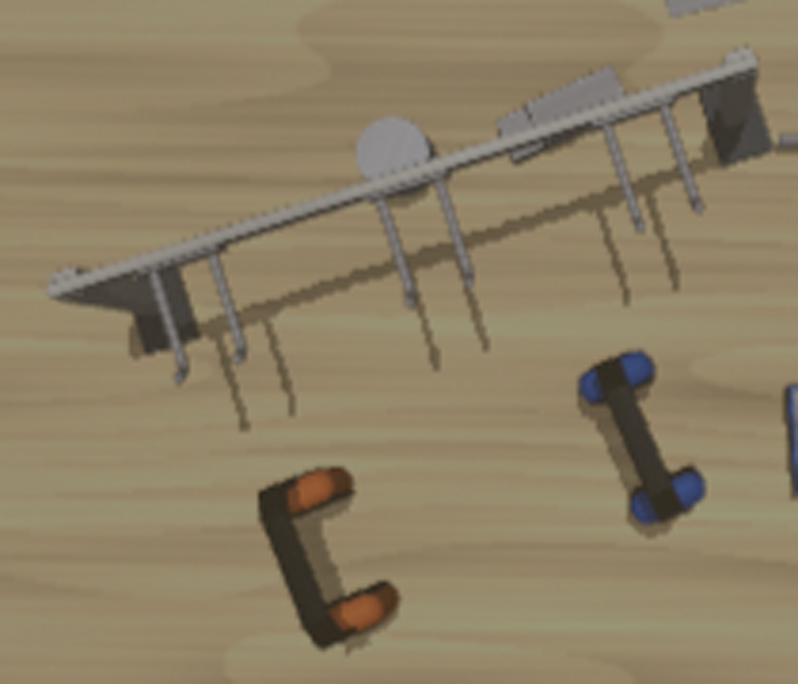

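View pics/t_box.png

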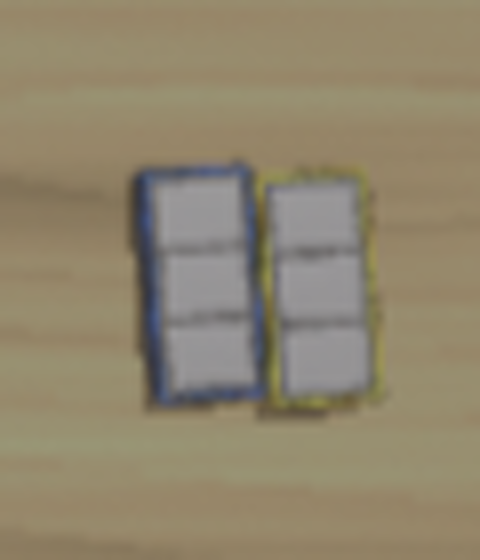

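View pics/s_box.png

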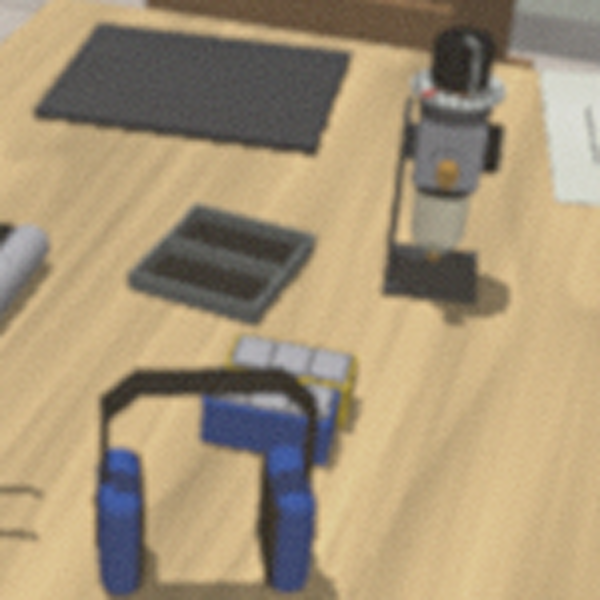

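View pics/s_rail.png

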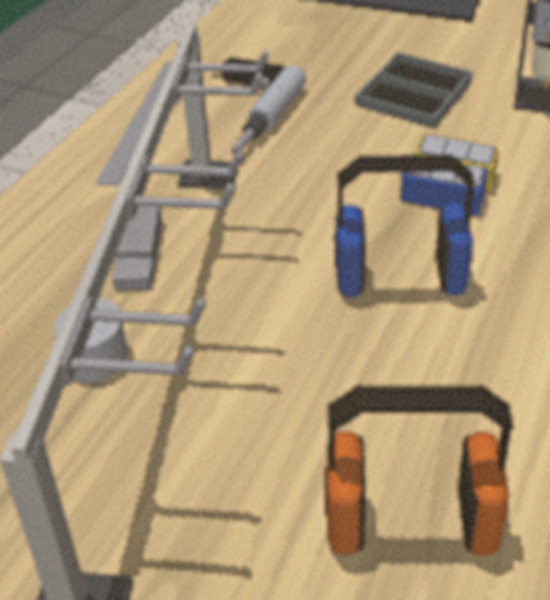

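```bash
cat > m.py <<'E'
from h import *
def u(cx,cy,s,ox,oy): return ((cx+.5)/s-.5+ox,(cy+.5)/s-.5+oy)
k=lambda x,y:u(x,y,6,380,160)
a=ray("top",k(462,548),.226); e=ray("top",k(428,581),.226)
mk=ray("top",k(382,500),.184)
print("knob",a,"line",np.degrees(np.arctan2(*(e-a)[1::-1])),np.linalg.norm(e-a))
d=mk-a; print("mark",mk,np.degrees(np.arctan2(d[1],d[0])),np.linalg.norm(d[:2]))
q=lambda x,y:u(x,y,3.8,140,110)
print("collar centre",ray("top",k(433,540),.184))
T=[(181,376),(240,356),(411,300),(470,280),(640,228),(698,208)]
P=[ray("top",q(*t),.221) for t in T]
for p in P: print("tip",p)
b1=ray("top",q(52,290),.212);b2=ray("top",q(755,62),.212)
print("bar",b1,b2,np.linalg.norm(b1-b2),np.degrees(np.arctan2(*(b1-b2)[1::-1])))
w=lambda x,y:u(x,y,6,380,160)
for n,c in dict(tl=(110,88),tr=(355,115),br=(328,326),bl=(88,300)).items(): print("tray",n,ray("top",w(*c),.018))
E
python3 m.py
python3 - <<'E'
from h import *
im=cv2.imread("pics/top0.png"); hsv=cv2.cvtColor(im,cv2.COLOR_BGR2HSV)
dark=((hsv[...,2]<75)).astype(np.uint8)
for nm,(x0,y0,x1,y1) in dict(blue=(285,195,335,255),orange=(200,225,255,290)).items():
    m=np.zeros_like(dark); m[y0:y1,x0:x1]=dark[y0:y1,x0:x1]
    n,l,s,c=cv2.connectedComponentsWithStats(m)
    for i in range(1,n):
        if s[i,4]>60:
            pts=np.argwhere(l==i)[:,::-1].astype(np.float32); rc=cv2.minAreaRect(pts); print(nm,s[i],c[i],rc,ray("top",rc[0],.161))
for nm,lo,hi in(("blue",(105,120,60),(130,255,255)),("orange",(3,120,60),(18,255,255)),("yellow",(22,120,60),(32,255,255))):
    m=cv2.inRange(hsv,lo,hi); n,l,s,c=cv2.connectedComponentsWithStats(m)
    print(nm,[(s[i],c[i].round(1)) for i in range(1,n) if s[i,4]>25])
E
```

```text
knob [ 0.40756545 -0.37976114  0.226     ] line 134.1396842076212 0.022139424876389802
mark [ 0.42648036 -0.3562171   0.184     ] 51.22215551136907 0.030200917403307853
collar centre [ 0.40744627 -0.38081446  0.184     ]
tip [0.51856394 0.37601397 0.221     ]
tip [0.53379523 0.33267034 0.221     ]
tip [0.57658409 0.20672028 0.221     ]
tip [0.59188691 0.16317052 0.221     ]
tip [0.63188225 0.03734182 0.221     ]
tip [ 0.64724628 -0.00566577  0.221     ]
bar [0.58209868 0.47717494 0.212     ] [ 0.75940338 -0.04768346  0.212     ] 0.5539975581128946 108.66570675177051
tray tl [ 0.64322745 -0.25835896  0.018     ]
tray tr [ 0.62937981 -0.3956167   0.018     ]
tray br [ 0.51114816 -0.38017709  0.018     ]
tray bl [ 0.52437171 -0.24622406  0.018     ]
blue [296 204  28  44 368] [307.76358696 225.80706522] ((309.4310302734375, 224.32757568359375), (44.38118362426758, 18.012447357177734), 68.19859313964844) [0.47606045 0.03340941 0.161     ]
orange [208 236  27  44 387] [218.87338501 257.87855297] ((220.86526489257812, 257.5072937011719), (43.47706985473633, 24.23488998413086), 86.90594482421875) [0.37567333 0.29416699 0.161     ]
blue [(array([304, 203,   6,   7,  31], dtype=int32), array([306.6, 205.6])), (array([318, 235,   6,   7,  30], dtype=int32), array([320.4, 237.8])), (array([ 48, 252,  44,  33, 665], dtype=int32), array([ 69.9, 268.2])), (array([111, 266,   6,  14,  49], dtype=int32), array([113.7, 272.2])), (array([ 75, 270,  34,  40, 782], dtype=int32), array([ 91.5, 289.1]))]
orange [(array([215, 233,  17,  12, 130], dtype=int32), array([222.7, 238.2])), (array([226, 264,  19,  12, 140], dtype=int32), array([235.2, 270. ]))]
yellow []
```

```bash
python3 - <<'E'
from h import *
im=cv2.imread("pics/top0.png")
crop("top",im,285,195,335,255,10,"t_mb")
crop("top",im,200,225,250,285,10,"t_mo")
im=cv2.imread("pics/side0.png")
a=cv2.resize(im[205:275,315:390],None,fx=6,fy=6,interpolation=cv2.INTER_CUBIC); b=cv2.resize(im[295:375,310:405],None,fx=6,fy=6,interpolation=cv2.INTER_CUBIC)
cv2.imwrite("pics/s_mb.png",a);cv2.imwrite("pics/s_mo.png",b)
E
```

```text
(no output)
```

View pics/t_mb.png

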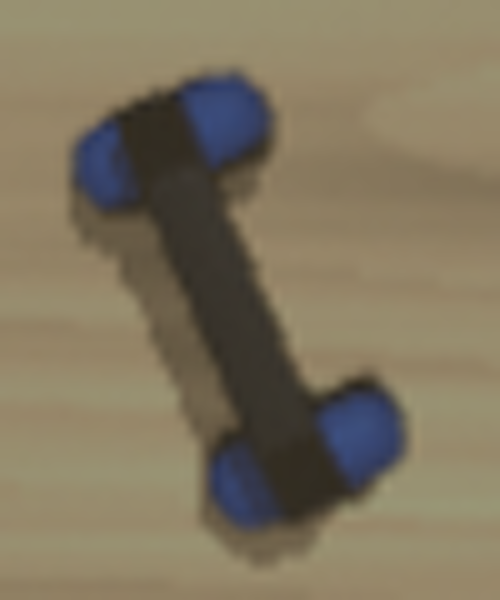

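View pics/t_mo.png

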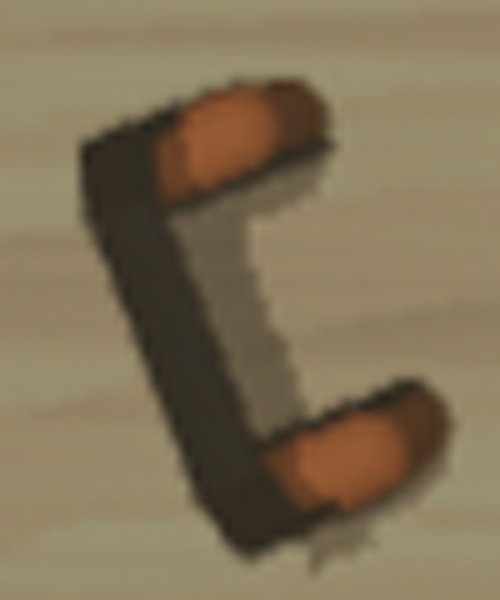

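View pics/s_mb.png

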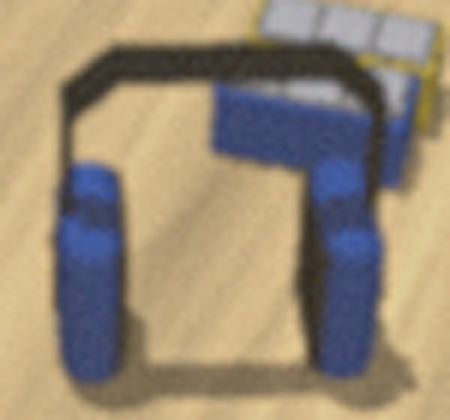

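View pics/s_mo.png

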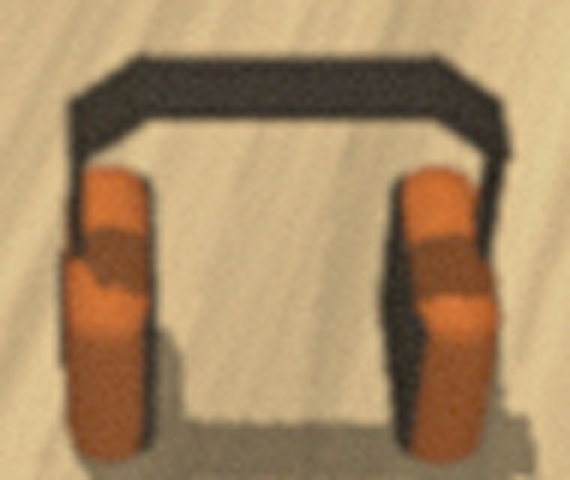

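```bash
python3 - <<'E'
from h import *
for n,p,a,(ox,oy) in(("blue",(307.35,224.55),22.1,(315,205)),("orange",(217.35,259.05),21.7,(310,295))):
    X=ray("top",p,.161); d=np.array([np.cos(np.radians(a)),np.sin(np.radians(a)),0]); e=np.array([-d[1],d[0],0])
    print(n,X)
    for s in(-46,0,46):
        for w in (-11,11): 
            q=proj("side",X+d*s/1000+e*w/1000); print(s,w,((q-[ox,oy]+.5)*6).round())
s3,s2,s1=[np.array([x,y,.205]) for x,y in((.564,.367),(.622,.198),(.6775,.0285))]
u=np.array([.948,.317,0]);v=np.array([-.317,.948,0])
im=cv2.imread("pics/side0.png");im=cv2.resize(im,None,fx=1,fy=1)
big=cv2.resize(im[150:400,190:310],None,fx=4,fy=4,interpolation=cv2.INTER_CUBIC)
it=cv2.imread("pics/top0.png");bt=cv2.resize(it[110:230,140:350],None,fx=3.8,fy=3.8,interpolation=cv2.INTER_CUBIC)
big=cv2.resize(im[150:330,190:310],None,fx=3.3,fy=3.3,interpolation=cv2.INTER_CUBIC)
for s in(s1,s2,s3):
    for k in(-.023,.023):
        for n,B,o,f in(("side",big,(190,150),3.3),("top",bt,(140,110),3.8)):
            a=(proj(n,s+v*k-u*.04)-o)*f; b=(proj(n,s+v*k+u*.05)-o)*f
            cv2.line(B,tuple(int(i) for i in a),tuple(int(i) for i in b),(0,0,255),1)
cv2.imwrite("pics/ovs.png",big);cv2.imwrite("pics/ovt.png",bt)
E
```

```text
blue [0.47534301 0.0395774  0.161     ]
-46 -11 [328.  38.]
-46 11 [333.  70.]
0 -11 [217.  37.]
0 11 [220.  69.]
46 -11 [106.  37.]
46 11 [107.  69.]
orange [0.37104116 0.30446196 0.161     ]
-46 -11 [436.  45.]
-46 11 [445. 104.]
0 -11 [286.  43.]
0 11 [291. 102.]
46 -11 [138.  41.]
46 11 [138.  99.]
```

View pics/ovs.png

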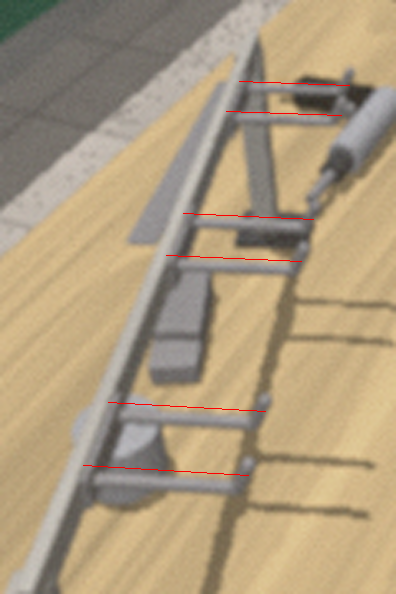

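View pics/ovt.png

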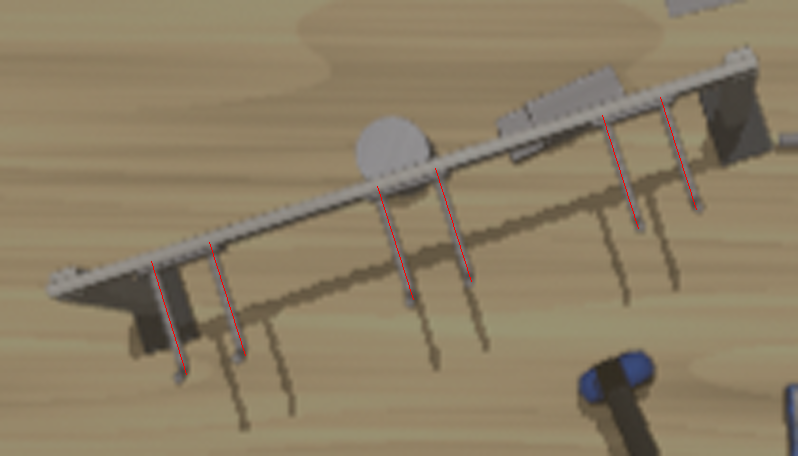

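>>> {"name": "servo_tool", "arguments": {
  "steps": [
    {"offset": [0.1, 0, 0.5], "turn": 0},
    {"offset": [0.7, 0.4, 0.5], "turn": 0},
    {"offset": [1, 0.6, 0.5], "turn": 0},
    {"offset": [1, 0.6, 0.5], "turn": 0}
  ],
  "jaw": 75,
  "squeeze": 40
}}

```text
time_s: 0.5
ee_pos: [0.3027, -0.4539, 0.2792]
eef_rot: [[0.915, 0.403, 0.001], [0.403, -0.915, 0.001], [0.001, -0.0, -1.0]]
contact_force: [-0.1, -0.0, -1.6]
opening: 0.0752
```

>>> {"name": "servo_tool", "arguments": {
  "steps": [
    {"offset": [0.5, 0.4, 0], "turn": 0},
    {"offset": [1, 0.8, 0], "turn": 0},
    {"offset": [1, 0.9, 0], "turn": 0},
    {"offset": [1, 0.9, 0], "turn": 0}
  ]
}}

```text
time_s: 0.9
ee_pos: [0.3804, -0.3831, 0.279]
eef_rot: [[0.916, 0.402, -0.001], [0.402, -0.916, 0.001], [-0.0, -0.001, -1.0]]
contact_force: [-0.3, -0.5, -0.0]
opening: 0.0751
```

```bash
cat > snap.py <<'E'
import sys
from h import *
k=sys.argv[1]
for n in("side","top"):
    cv2.imwrite(f"pics/{n}{k}.png",r.get_image(n))
s=r.state(); print(s["time_s"],s["ee_pos"].round(4),proj("side",s["ee_pos"]),proj("top",s["ee_pos"]),s["joints"].round(3))
E
python3 snap.py 1
```

```text
1.0 [ 0.3794 -0.3847  0.2792] [426.87935133 113.56249913] [465.70246316 263.52673647] [-0.878  0.294  1.628 -0.     1.219  0.281]
```

View pics/side1.png

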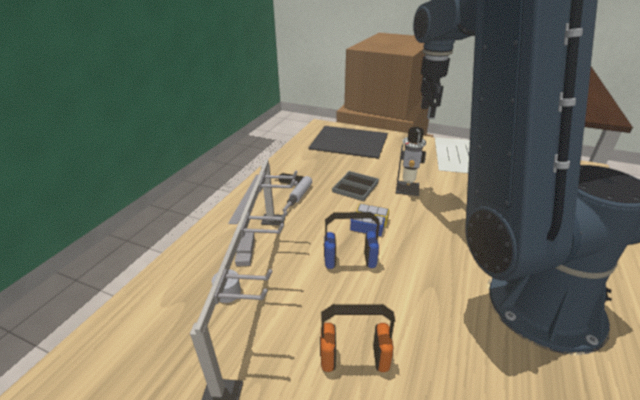

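View pics/top1.png

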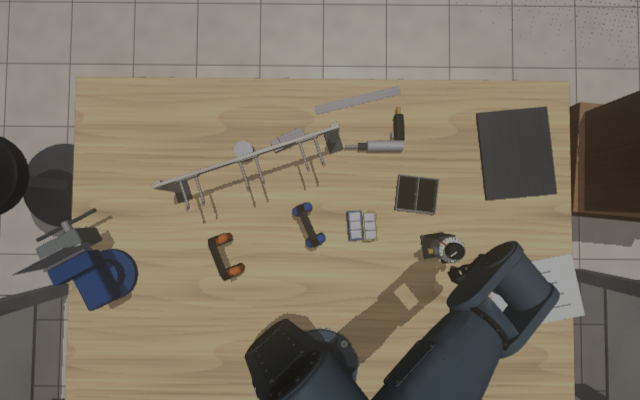

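>>> {"name": "servo_tool", "arguments": {
  "steps": [
    {"offset": [0.34, 0.05, 0], "turn": 0},
    {"offset": [0.34, 0.05, -0.3], "turn": 0},
    {"offset": [0.34, 0.05, -0.6], "turn": 0},
    {"offset": [0.34, 0.05, -0.91], "turn": 0},
    {"offset": [0.34, 0.05, -0.91], "turn": 0}
  ]
}}

```text
time_s: 1.5
ee_pos: [0.4053, -0.3801, 0.2036]
eef_rot: [[0.917, 0.399, -0.004], [0.399, -0.917, 0.004], [-0.002, -0.005, -1.0]]
contact_force: [0.6, 0.4, -0.1]
opening: 0.0749
```

>>> {"name": "servo_tool", "arguments": {
  "steps": [
    {"offset": [0, 0, 0], "turn": 0},
    {"offset": [0, 0, 0], "turn": 0},
    {"offset": [0, 0, 0], "turn": 0},
    {"offset": [0, 0, 0], "turn": 0},
    {"offset": [0, 0, 0], "turn": 0},
    {"offset": [0, 0, 0], "turn": 0}
  ],
  "jaw": 40
}}

```text
time_s: 2.1
ee_pos: [0.4067, -0.3792, 0.2083]
eef_rot: [[0.916, 0.4, -0.001], [0.4, -0.916, 0.002], [-0.0, -0.002, -1.0]]
contact_force: [-7.7, 10.9, 11.0]
opening: 0.0444
```

```bash
python3 snap.py 2; python3 - <<'E'
from h import *
crop("s",cv2.imread("pics/side2.png"),370,60,460,210,4,"s2c")
crop("s",cv2.imread("pics/top2.png"),410,210,510,290,6,"t2c")
E
```

```text
2.2 [ 0.4067 -0.3792  0.2083] [414.47154196 134.1095178 ] [454.14807775 250.63192861] [-0.834  0.396  1.667  0.     1.08   0.325]
```

View pics/s2c.png

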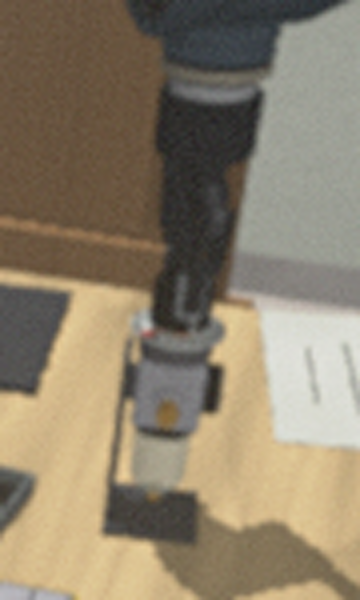

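View pics/t2c.png

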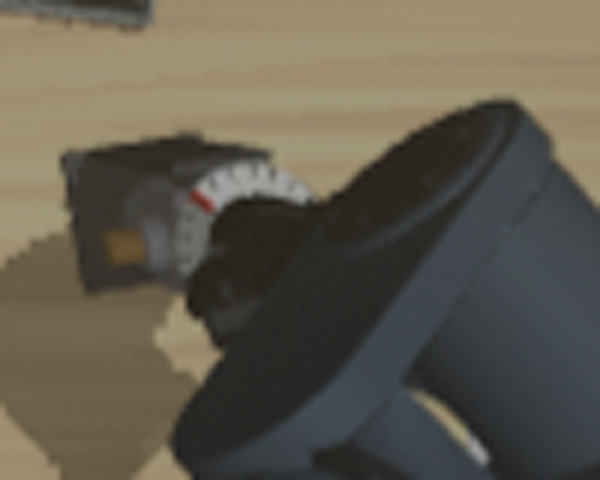

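>>> {"name": "servo_tool", "arguments": {
  "steps": [
    {"offset": [0, 0, 0], "turn": -0.2},
    {"offset": [0, 0, 0], "turn": -0.4},
    {"offset": [0, 0, 0], "turn": -0.6},
    {"offset": [0, 0, 0], "turn": -0.8},
    {"offset": [0, 0, 0], "turn": -1.0},
    {"offset": [0, 0, 0], "turn": -1.0}
  ]
}}

```text
time_s: 2.8
ee_pos: [0.4067, -0.3796, 0.2083]
eef_rot: [[0.993, -0.115, -0.001], [-0.115, -0.993, 0.001], [-0.001, -0.001, -1.0]]
contact_force: [-8.1, 8.6, 9.3]
opening: 0.0449
```

>>> {"name": "servo_tool", "arguments": {
  "steps": [
    {"offset": [0, 0, 0], "turn": -0.2},
    {"offset": [0, 0, 0], "turn": -0.4},
    {"offset": [0, 0, 0], "turn": -0.6},
    {"offset": [0, 0, 0], "turn": -0.8},
    {"offset": [0, 0, 0], "turn": -1.0},
    {"offset": [0, 0, 0], "turn": -1.0}
  ]
}}

```text
time_s: 3.4
ee_pos: [0.4064, -0.3799, 0.2082]
eef_rot: [[0.803, -0.596, -0.002], [-0.596, -0.803, 0.0], [-0.001, 0.001, -1.0]]
contact_force: [-8.5, 6.9, 9.0]
opening: 0.0446
```

>>> {"name": "servo_tool", "arguments": {
  "steps": [
    {"offset": [0, 0, 0], "turn": -0.2},
    {"offset": [0, 0, 0], "turn": -0.4},
    {"offset": [0, 0, 0], "turn": -0.6},
    {"offset": [0, 0, 0], "turn": -0.7},
    {"offset": [0, 0, 0], "turn": -0.7},
    {"offset": [0, 0, 0], "turn": -0.7}
  ]
}}

```text
time_s: 4.0
ee_pos: [0.4061, -0.3799, 0.2083]
eef_rot: [[0.539, -0.843, -0.002], [-0.843, -0.539, 0.0], [-0.001, 0.002, -1.0]]
contact_force: [-10.9, 5.1, 9.4]
opening: 0.045
```

Open, rise and look.

>>> {"name": "servo_tool", "arguments": {
  "steps": [
    {"offset": [0, 0, 0], "turn": 0},
    {"offset": [0, 0, 0], "turn": 0},
    {"offset": [0, 0, 0], "turn": 0},
    {"offset": [0, 0, 0.3], "turn": 0},
    {"offset": [0, 0, 0.6], "turn": 0},
    {"offset": [-0.3, -0.5, 0.9], "turn": 0},
    {"offset": [-0.6, -0.8, 0.9], "turn": 0},
    {"offset": [-0.8, -1.0, 0.9], "turn": 0}
  ],
  "jaw": 75
}}

```text
time_s: 4.8
ee_pos: [0.3422, -0.4618, 0.2796]
eef_rot: [[0.538, -0.843, 0.001], [-0.843, -0.538, -0.002], [0.002, 0.0, -1.0]]
contact_force: [-0.2, -0.1, 0.0]
opening: 0.0747
```

```bash
python3 snap.py 3; python3 - <<'E'
from h import *
crop("s",cv2.imread("pics/side3.png"),385,115,440,200,7,"s3c")
crop("s",cv2.imread("pics/top3.png"),410,225,480,275,10,"t3c")
E
```

```text
4.9 [ 0.3417 -0.4618  0.2787] [442.87489629 106.98410419] [494.84763865 278.10801971] [-1.015  0.358  1.54  -0.     1.243  1.561]
```

View pics/s3c.png

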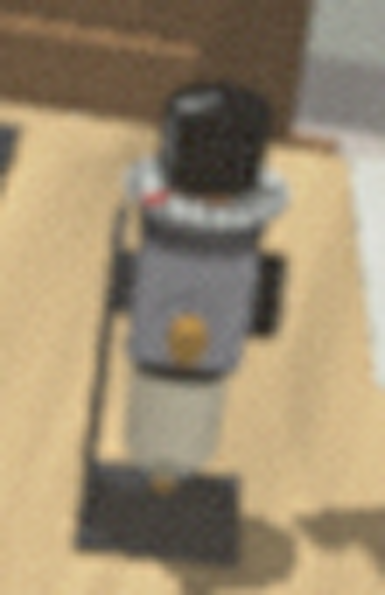

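View pics/t3c.png

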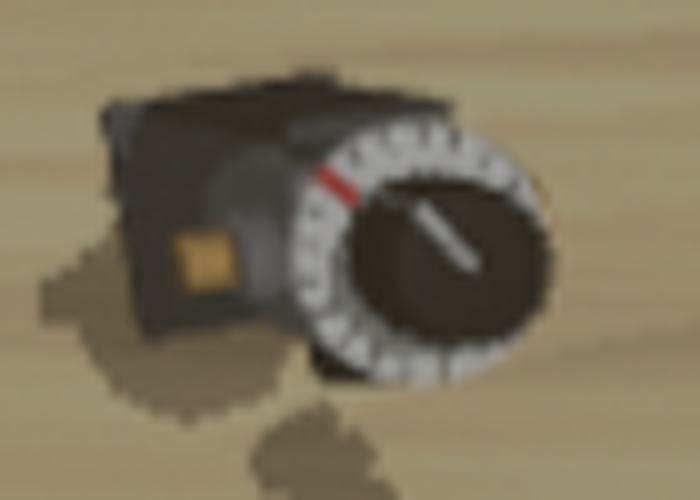

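```bash
cat > knob.py <<'E'
import sys
from h import *
def meas(fn,ztop=.226):
    im=cv2.imread(fn).astype(float); B,G,R=im[...,0],im[...,1],im[...,2]
    x0,y0,x1,y1=[430,230,480,272]
    red=np.clip((R-np.maximum(B,G)-35),0,None); red[G>90]=0
    w=np.zeros_like(red);w[y0:y1,x0:x1]=red[y0:y1,x0:x1]
    ys,xs=np.nonzero(w); ws=w[ys,xs]; rc=np.array([np.average(xs,weights=ws),np.average(ys,weights=ws)]); 
    cov=np.cov(np.c_[xs,ys].T,aweights=ws); ev=np.linalg.eigh(cov)[1][:,1]
    # white line: bright blobs inside knob top circle
    kc=proj("top",[.4072,-.3802,ztop]); yy,xx=np.mgrid[:400,:640]
    m=((xx-kc[0])**2+(yy-kc[1])**2)<7.6**2
    g=np.where(m,np.clip(im.min(2)-60,0,None),0); ys,xs=np.nonzero(g); ws=g[ys,xs]
    lc=np.array([np.average(xs,weights=ws),np.average(ys,weights=ws)]); lv=np.linalg.eigh(np.cov(np.c_[xs,ys].T,aweights=ws))[1][:,1]
    def wang(p,v,z):
        a=ray("top",p-v*4,z);b=ray("top",p+v*4,z);d=b-a;return np.degrees(np.arctan2(d[1],d[0]))%180
    M=ray("top",rc,.184); L=ray("top",lc,ztop)
    print("red px",rc,"world",M,"PCA ang",wang(rc,ev,.184))
    print("line px",lc,"world",L,"PCA ang",wang(lc,lv,ztop), "n",len(ws))
    c=np.array([.4072,-.3802]); 
    for p,n in((M,"mark"),(L,"line")): d=p[:2]-c; print(n,np.degrees(np.arctan2(d[1],d[0])),np.linalg.norm(d))
meas(sys.argv[1],float(sys.argv[2]) if len(sys.argv)>2 else .226)
E
python3 knob.py pics/top3.png; python3 knob.py pics/top0.png
python3 - <<'E'
from h import *
for k in (0,3):
    crop("s",cv2.imread(f"pics/side{k}.png"),400,120,430,155,14,f"s{k}d")
a=cv2.imread("pics/s0d.png");b=cv2.imread("pics/s3d.png");cv2.imwrite("pics/sd.png",cv2.resize(np.hstack([a,b]),(780,455)))
E
```

```text
red px [443.33658537 243.18536585] world [ 0.42570568 -0.35646572  0.184     ] PCA ang 55.54559414577621
line px [454.36792453 248.28032345] world [ 0.4148328  -0.37361118  0.226     ] PCA ang 49.08991763865027 n 20
mark 52.056363432935115 0.030096111118531582
line 40.801541542128376 0.01008326554195989
red px [443.13612565 242.96858639] world [ 0.42632709 -0.35588587  0.184     ] PCA ang 52.499267014120136
line px [453.52717391 253.5923913 ] world [ 0.40005443 -0.37119368  0.226     ] PCA ang 129.31260361977004 n 22
mark 51.80908992329463 0.03093577931597645
line 128.4283213646874 0.011496650506195926
```

View pics/sd.png

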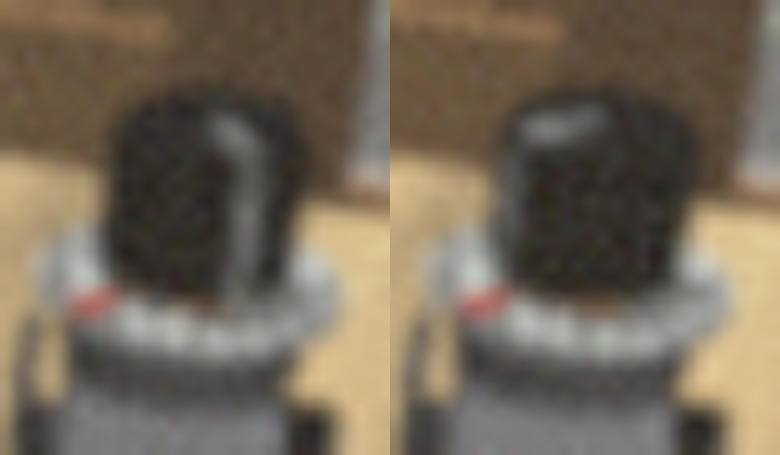

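>>> {"name": "servo_tool", "arguments": {
  "steps": [
    {"offset": [0.4, 0.5, 0], "turn": 0},
    {"offset": [0.79, 1.0, 0], "turn": 0},
    {"offset": [0.79, 1.0, 0], "turn": 0},
    {"offset": [0.79, 1.0, -0.4], "turn": 0},
    {"offset": [0.79, 1.0, -0.86], "turn": 0},
    {"offset": [0.79, 1.0, -0.86], "turn": 0},
    {"offset": [0.79, 1.0, -0.86], "turn": 0}
  ]
}}

```text
time_s: 5.6
ee_pos: [0.4069, -0.38, 0.2105]
eef_rot: [[0.539, -0.842, -0.0], [-0.842, -0.539, 0.0], [-0.0, -0.0, -1.0]]
contact_force: [-0.2, -0.2, 0.5]
opening: 0.075
```

>>> {"name": "servo_tool", "arguments": {
  "steps": [
    {"offset": [0, 0, 0], "turn": 0},
    {"offset": [0, 0, 0], "turn": 0},
    {"offset": [0, 0, 0], "turn": 0},
    {"offset": [0, 0, 0], "turn": 0},
    {"offset": [0, 0, 0], "turn": 0}
  ],
  "jaw": 40
}}

```text
time_s: 6.1
ee_pos: [0.407, -0.3807, 0.2116]
eef_rot: [[0.539, -0.843, 0.002], [-0.843, -0.539, -0.002], [0.003, -0.0, -1.0]]
contact_force: [-1.5, 0.1, 6.8]
opening: 0.0448
```

>>> {"name": "servo_tool", "arguments": {
  "steps": [
    {"offset": [0, 0, 0], "turn": 0.2},
    {"offset": [0, 0, 0], "turn": 0.33},
    {"offset": [0, 0, 0], "turn": 0.33},
    {"offset": [0, 0, 0], "turn": 0.33}
  ]
}}

```text
time_s: 6.5
ee_pos: [0.4072, -0.3805, 0.2115]
eef_rot: [[0.676, -0.737, 0.002], [-0.737, -0.676, -0.002], [0.003, -0.0, -1.0]]
contact_force: [-0.1, 1.7, 6.6]
opening: 0.0446
```

>>> {"name": "servo_tool", "arguments": {
  "steps": [
    {"offset": [0, 0, 0], "turn": 0},
    {"offset": [0, 0, 0], "turn": 0},
    {"offset": [0, 0, 0], "turn": 0},
    {"offset": [0, 0, 0.3], "turn": 0},
    {"offset": [0, 0, 0.6], "turn": 0},
    {"offset": [-0.3, -0.5, 0.86], "turn": 0},
    {"offset": [-0.6, -0.8, 0.86], "turn": 0},
    {"offset": [-0.8, -1.0, 0.86], "turn": 0}
  ],
  "jaw": 75
}}

```text
time_s: 7.3
ee_pos: [0.3412, -0.4616, 0.2792]
eef_rot: [[0.675, -0.738, 0.0], [-0.738, -0.675, -0.001], [0.001, 0.001, -1.0]]
contact_force: [0.5, 0.1, -0.2]
opening: 0.0753
```

```bash
python3 snap.py 4; python3 knob.py pics/top4.png; python3 - <<'E'
from h import *
crop("s",cv2.imread("pics/top4.png"),435,235,475,270,16,"t4c")
a=cv2.imread("pics/side4.png");crop("s",a,400,120,430,155,14,"s4d")
E
```

```text
7.4 [ 0.3408 -0.4616  0.2784] [443.16181052 107.1221769 ] [494.75305445 278.45480191] [-1.016e+00  3.580e-01  1.542e+00 -1.000e-03  1.242e+00  1.387e+00]
red px [443.16129032 243.07526882] world [ 0.42601926 -0.35595783  0.184     ] PCA ang 55.61534182402958
line px [453.63367609 248.8277635 ] world [ 0.413292  -0.3715535  0.226    ] PCA ang 55.66582894148638 n 22
mark 52.17771207056553 0.030689528345082068
line 54.83290595658321 0.010577073285990427
```

View pics/t4c.png

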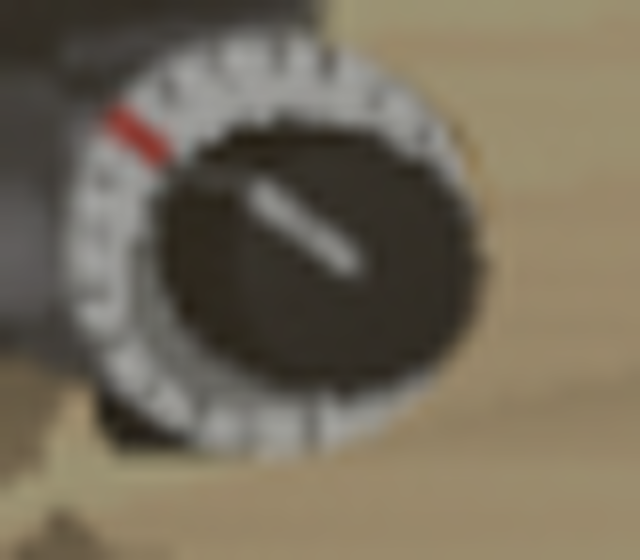

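View pics/s4d.png

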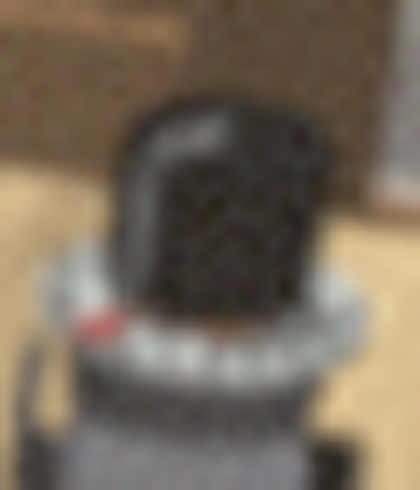

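```bash
python3 - <<'E'
from h import *
c=np.array([.4068,-.3803])
def P(n,th,r,z): 
    t=np.radians(th); return proj(n,[c[0]+r*np.cos(t),c[1]+r*np.sin(t),z])
f=lambda q:((q-[400,120]+.5)*14-.5).round()
for th in(42,47,52,57,62): print(th,"top edge",f(P("side",th,.0235,.226)),"bottom",f(P("side",th,.0235,.19)),"mark in/out",f(P("side",th,.025,.184)),f(P("side",th,.038,.184)))
print("axis top",f(P("side",0,0,.226)),"collar axis",f(P("side",0,0,.184)))
L=[P("side",t,.0245,.205) for t in range(360)]; L=np.array(L);print("knob x",(L[:,0].min()-400)*14,(L[:,0].max()-400)*14)
L=[P("side",t,.038,.184) for t in range(360)]; L=np.array(L);print("collar x",(L[:,0].min()-400)*14,(L[:,0].max()-400)*14,(L[:,1].min()-120)*14,(L[:,1].max()-120)*14)
E
```

```text
42 top edge [129. 145.] bottom [109. 290.] mark in/out [100. 315.] [ 50. 324.]
47 top edge [134. 148.] bottom [114. 294.] mark in/out [105. 319.] [ 58. 329.]
52 top edge [140. 151.] bottom [119. 297.] mark in/out [111. 323.] [ 67. 335.]
57 top edge [146. 155.] bottom [126. 301.] mark in/out [117. 326.] [ 77. 340.]
62 top edge [153. 158.] bottom [132. 304.] mark in/out [125. 329.] [ 87. 346.]
axis top [220. 130.] collar axis [195. 299.]
knob x 92.03799201372453 310.9199368457653
collar x 21.579682725701446 357.6182919143936 222.88927156847637 365.6772371698695
```

>>> {"name": "servo_tool", "arguments": {
  "steps": [
    {"offset": [0.4, 0.5, 0], "turn": 0},
    {"offset": [0.8, 1.0, 0], "turn": 0},
    {"offset": [0.8, 1.0, 0], "turn": 0},
    {"offset": [0.8, 1.0, -0.4], "turn": 0},
    {"offset": [0.8, 1.0, -0.87], "turn": 0},
    {"offset": [0.8, 1.0, -0.87], "turn": 0},
    {"offset": [0.8, 1.0, -0.87], "turn": 0}
  ]
}}

```text
time_s: 8.1
ee_pos: [0.4067, -0.38, 0.2096]
eef_rot: [[0.676, -0.737, -0.0], [-0.737, -0.676, 0.0], [-0.0, -0.0, -1.0]]
contact_force: [-0.1, -0.3, 1.5]
opening: 0.0751
```

>>> {"name": "servo_tool", "arguments": {
  "steps": [
    {"offset": [0, 0, 0], "turn": 0},
    {"offset": [0, 0, 0], "turn": 0},
    {"offset": [0, 0, 0], "turn": 0},
    {"offset": [0, 0, 0], "turn": 0},
    {"offset": [0, 0, 0], "turn": 0}
  ],
  "jaw": 40,
  "squeeze": 50
}}

```text
time_s: 8.6
ee_pos: [0.4071, -0.3806, 0.2108]
eef_rot: [[0.675, -0.737, 0.002], [-0.737, -0.675, -0.002], [0.003, -0.0, -1.0]]
contact_force: [0.5, 0.8, 6.5]
opening: 0.0445
```

>>> {"name": "servo_tool", "arguments": {
  "steps": [
    {"offset": [0, 0, 0.03], "turn": 0},
    {"offset": [0, 0, 0.06], "turn": 0},
    {"offset": [0, 0, 0.09], "turn": 0},
    {"offset": [0, 0, 0.12], "turn": 0},
    {"offset": [0, 0, 0.12], "turn": 0},
    {"offset": [0, 0, 0.12], "turn": 0}
  ]
}}

```text
time_s: 9.2
ee_pos: [0.407, -0.3804, 0.219]
eef_rot: [[0.675, -0.737, 0.001], [-0.737, -0.675, -0.001], [0.002, -0.0, -1.0]]
contact_force: [4.1, -2.1, -2.1]
opening: 0.0446
```

>>> {"name": "servo_tool", "arguments": {
  "steps": [
    {"offset": [0, 0, 0.03], "turn": 0},
    {"offset": [0, 0, 0.05], "turn": 0},
    {"offset": [0, 0, 0.05], "turn": 0},
    {"offset": [0, 0, 0.05], "turn": 0}
  ]
}}

```text
time_s: 9.6
ee_pos: [0.4066, -0.3801, 0.2195]
eef_rot: [[0.675, -0.738, -0.001], [-0.738, -0.675, 0.001], [-0.001, -0.0, -1.0]]
contact_force: [11.9, -11.6, -33.3]
opening: 0.044
```

>>> {"name": "servo_tool", "arguments": {
  "steps": [
    {"offset": [0, 0, -0.03], "turn": 0},
    {"offset": [0, 0, -0.03], "turn": 0}
  ]
}}

```text
time_s: 9.8
ee_pos: [0.4068, -0.3803, 0.2192]
eef_rot: [[0.675, -0.737, 0.0], [-0.737, -0.675, -0.0], [0.0, -0.0, -1.0]]
contact_force: [7.9, -7.4, -15.2]
opening: 0.0443
```

>>> {"name": "servo_tool", "arguments": {
  "steps": [
    {"offset": [0, 0, 0], "turn": 0},
    {"offset": [0, 0, 0], "turn": 0},
    {"offset": [0, 0, 0], "turn": 0},
    {"offset": [0, 0, 0.3], "turn": 0},
    {"offset": [0, 0, 0.6], "turn": 0},
    {"offset": [-0.3, -0.5, 0.86], "turn": 0},
    {"offset": [-0.6, -0.8, 0.86], "turn": 0},
    {"offset": [-0.8, -1.0, 0.86], "turn": 0}
  ],
  "jaw": 75
}}

```text
time_s: 10.6
ee_pos: [0.3412, -0.4615, 0.2899]
eef_rot: [[0.675, -0.738, 0.0], [-0.738, -0.675, -0.001], [0.001, 0.001, -1.0]]
contact_force: [0.8, 0.8, -0.5]
opening: 0.075
```

```bash
python3 snap.py 5; python3 knob.py pics/top5.png .234; python3 - <<'E'
from h import *
crop("s",cv2.imread("pics/top5.png"),435,235,475,270,16,"t5c")
a=cv2.imread("pics/side5.png");crop("s",a,400,120,430,155,14,"s5d")
E
```

```text
10.7 [ 0.3408 -0.4615  0.2892] [443.77225832 103.87711909] [496.59854268 279.14690558] [-1.016  0.349  1.528 -0.     1.265  1.387]
red px [443.0625     243.03409091] world [ 0.42613564 -0.35567138  0.184     ] PCA ang 53.156249902581656
line px [454.75784191 249.13550816] world [ 0.41316051 -0.37185784  0.234     ] PCA ang 54.743918420501544 n 21
mark 52.33252818478799 0.030987278010280485
line 54.45400797569227 0.010252769259580708
```

View pics/t5c.png

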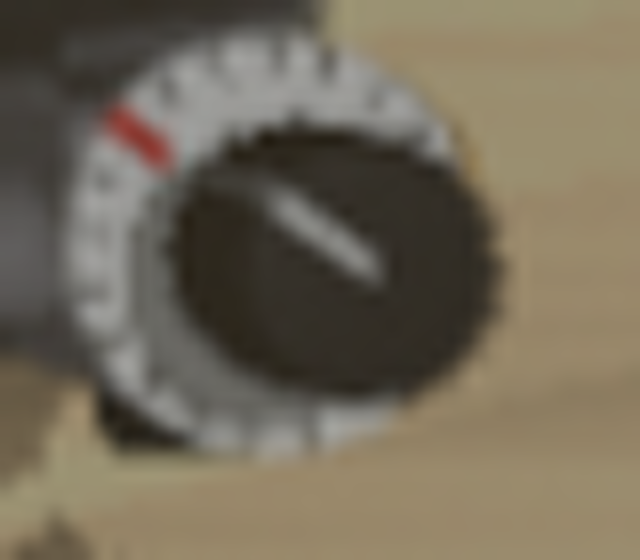

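View pics/s5d.png

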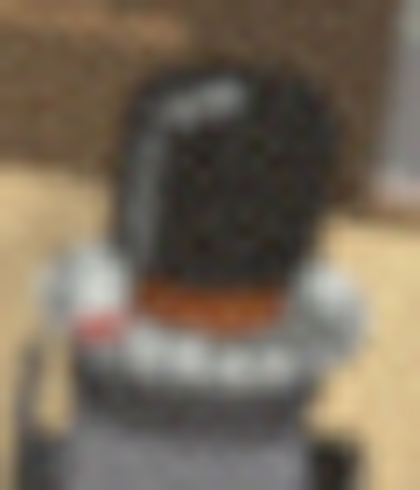

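>>> {"name": "servo_tool", "arguments": {
  "steps": [
    {"offset": [0.12, 0.5, 0], "turn": 0.2},
    {"offset": [0.25, 1.0, 0], "turn": 0.4}
  ]
}}

```text
time_s: 10.9
ee_pos: [0.3625, -0.3789, 0.2887]
eef_rot: [[0.815, -0.579, -0.0], [-0.579, -0.815, 0.001], [-0.0, -0.0, -1.0]]
contact_force: [-0.0, 0.5, 0.6]
opening: 0.0751
```

>>> {"name": "servo_tool", "arguments": {
  "steps": [
    {"offset": [0.12, 0.5, 0], "turn": 0.2},
    {"offset": [0.25, 1.0, 0], "turn": 0.4}
  ]
}}

```text
time_s: 11.1
ee_pos: [0.3828, -0.2978, 0.2891]
eef_rot: [[0.919, -0.395, 0.0], [-0.395, -0.919, 0.0], [0.0, -0.0, -1.0]]
contact_force: [1.7, -0.3, 0.3]
opening: 0.0751
```

>>> {"name": "servo_tool", "arguments": {
  "steps": [
    {"offset": [0.12, 0.5, 0], "turn": 0.2},
    {"offset": [0.25, 1.0, 0], "turn": 0.4}
  ]
}}

```text
time_s: 11.3
ee_pos: [0.4027, -0.2177, 0.2892]
eef_rot: [[0.981, -0.195, 0.0], [-0.195, -0.981, 0.0], [0.0, -0.0, -1.0]]
contact_force: [1.2, 0.1, 0.5]
opening: 0.0748
```

>>> {"name": "servo_tool", "arguments": {
  "steps": [
    {"offset": [0.12, 0.5, 0], "turn": 0.2},
    {"offset": [0.25, 1.0, 0], "turn": 0.4}
  ]
}}

```text
time_s: 11.5
ee_pos: [0.4226, -0.1377, 0.2892]
eef_rot: [[1.0, 0.013, 0.0], [0.013, -1.0, 0.0], [0.0, 0.0, -1.0]]
contact_force: [0.2, -0.4, -0.6]
opening: 0.0749
```

>>> {"name": "servo_tool", "arguments": {
  "steps": [
    {"offset": [0.12, 0.5, 0], "turn": 0.2},
    {"offset": [0.25, 1.0, 0], "turn": 0.4},
    {"offset": [0.25, 1.0, 0], "turn": 0.4}
  ]
}}

```text
time_s: 11.8
ee_pos: [0.443, -0.0558, 0.2892]
eef_rot: [[0.975, 0.224, 0.0], [0.224, -0.975, 0.001], [0.001, -0.001, -1.0]]
contact_force: [0.1, -0.7, -0.6]
opening: 0.0752
```

>>> {"name": "servo_tool", "arguments": {
  "steps": [
    {"offset": [0.2, 0.5, 0], "turn": 0.2},
    {"offset": [0.3, 0.9, 0], "turn": 0.32},
    {"offset": [0.3, 0.9, 0], "turn": 0.32},
    {"offset": [0.3, 0.9, 0], "turn": 0.32}
  ]
}}

```text
time_s: 12.2
ee_pos: [0.4663, 0.0122, 0.2889]
eef_rot: [[0.926, 0.376, -0.0], [0.376, -0.926, -0.0], [-0.0, 0.0, -1.0]]
contact_force: [0.2, -0.3, -0.4]
opening: 0.0751
```

```bash
python3 snap.py 6; python3 - <<'E'
from h import *
crop("s",cv2.imread("pics/side6.png"),300,130,420,280,4,"s6c")
E
```

```text
12.3 [0.4663 0.0113 0.2889] [360.71275699 163.44237517] [316.46763944 229.36465921] [-0.075  0.144  1.793 -0.     1.204  1.111]
```

View pics/s6c.png

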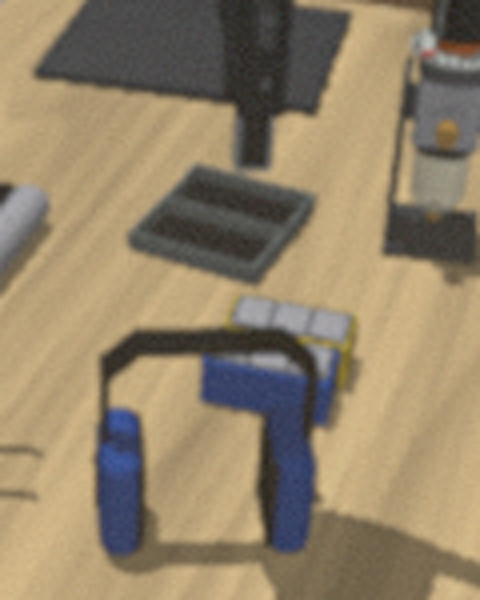

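View pics/top6.png

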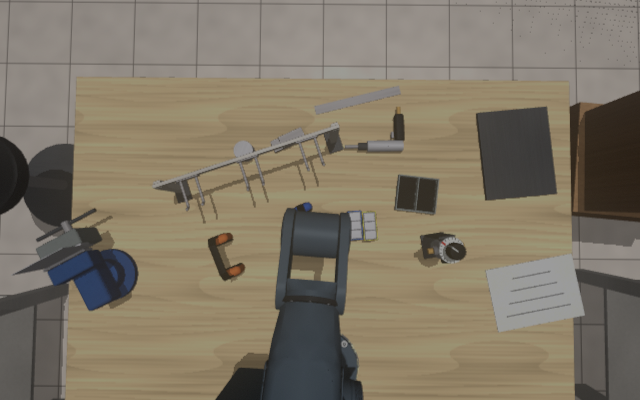

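```bash
python3 - <<'E'
from h import *
o=r.state()["ee_pos"]; j=np.array([-.376,.926,0])
for d in(.0375,.052):
  for z in(-.008,.004): print(d,z,proj("side",o+j*d+[0,0,z]))
E
```

```text
0.0375 -0.008 [361.78578065 174.63966801]
0.0375 0.004 [362.08929458 170.01691326]
0.052 -0.008 [362.2990541  177.97478105]
0.052 0.004 [362.6113647  173.31122101]
```

>>> {"name": "servo_tool", "arguments": {
  "steps": [
    {"offset": [0.11, 0.36, -0.3], "turn": 0},
    {"offset": [0.11, 0.36, -0.7], "turn": 0},
    {"offset": [0.11, 0.36, -0.9], "turn": 0},
    {"offset": [0.11, 0.36, -0.9], "turn": 0}
  ]
}}

```text
time_s: 12.7
ee_pos: [0.4742, 0.0399, 0.2151]
eef_rot: [[0.927, 0.374, -0.004], [0.374, -0.927, -0.0], [-0.004, -0.001, -1.0]]
contact_force: [0.6, -0.7, 0.6]
opening: 0.0748
```

```bash
python3 snap.py 7; python3 - <<'E'
from h import *
crop("s",cv2.imread("pics/side7.png"),300,130,420,280,4,"s7c")
E
```

```text
12.8 [0.4756 0.0401 0.2175] [351.65240424 194.44797121] [306.52644357 224.9892791 ] [-0.014  0.245  1.858 -0.     1.039  1.173]
```

View pics/s7c.png

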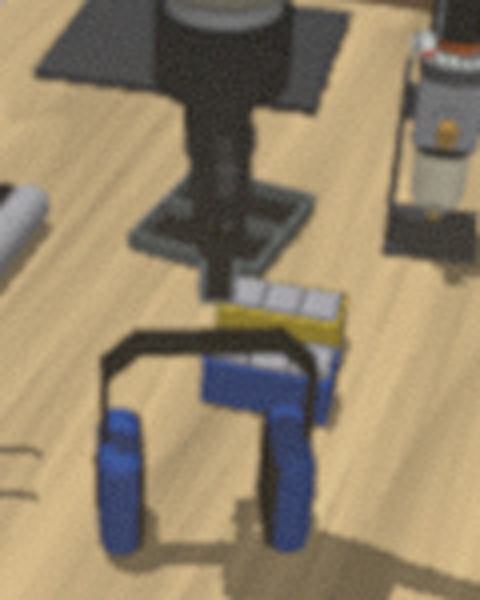

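>>> {"name": "servo_tool", "arguments": {
  "steps": [
    {"offset": [0, 0, -0.3], "turn": 0},
    {"offset": [0, 0, -0.6], "turn": 0},
    {"offset": [0, 0, -0.85], "turn": 0},
    {"offset": [0, 0, -0.85], "turn": 0}
  ]
}}

```text
time_s: 13.2
ee_pos: [0.4749, 0.0403, 0.1482]
eef_rot: [[0.927, 0.375, -0.002], [0.375, -0.927, -0.0], [-0.002, -0.001, -1.0]]
contact_force: [-1.0, 0.3, -0.5]
opening: 0.0751
```

>>> {"name": "servo_tool", "arguments": {
  "steps": [
    {"offset": [0, 0, 0], "turn": 0},
    {"offset": [0, 0, 0], "turn": 0},
    {"offset": [0, 0, 0], "turn": 0},
    {"offset": [0, 0, 0], "turn": 0},
    {"offset": [0, 0, 0], "turn": 0},
    {"offset": [0, 0, 0], "turn": 0}
  ],
  "jaw": 10,
  "squeeze": 40
}}

```text
time_s: 13.8
ee_pos: [0.4759, 0.0409, 0.1499]
eef_rot: [[0.926, 0.376, 0.002], [0.376, -0.926, 0.0], [0.002, 0.001, -1.0]]
contact_force: [-0.6, 1.6, 6.8]
opening: 0.021
```

>>> {"name": "servo_tool", "arguments": {
  "steps": [
    {"offset": [0, 0, 0.3], "turn": 0},
    {"offset": [0, 0, 0.6], "turn": 0},
    {"offset": [0, 0, 1.0], "turn": 0.2},
    {"offset": [0, 0, 1.0], "turn": 0.4},
    {"offset": [0, 0, 1.0], "turn": 0.6},
    {"offset": [0, 0, 1.0], "turn": 0.8},
    {"offset": [0, 0, 1.0], "turn": 1.0}
  ]
}}

```text
time_s: 14.5
ee_pos: [0.4752, 0.0408, 0.2291]
eef_rot: [[0.611, 0.792, 0.0], [0.792, -0.611, -0.0], [0.0, 0.0, -1.0]]
contact_force: [1.1, -0.4, -1.3]
opening: 0.0212
```

>>> {"name": "servo_tool", "arguments": {
  "steps": [
    {"offset": [0.1, -0.05, 0.35], "turn": 0.2},
    {"offset": [0.2, -0.15, 0.35], "turn": 0.4},
    {"offset": [0.3, -0.25, 0.35], "turn": 0.6},
    {"offset": [0.5, -0.3, 0.35], "turn": 0.8},
    {"offset": [0.8, -0.4, 0.35], "turn": 1.0},
    {"offset": [0.8, -0.4, 0.35], "turn": 1.0}
  ]
}}

```text
time_s: 15.1
ee_pos: [0.541, 0.0081, 0.2569]
eef_rot: [[0.135, 0.991, 0.001], [0.991, -0.135, -0.0], [-0.0, 0.001, -1.0]]
contact_force: [-0.0, -0.2, -1.2]
opening: 0.0211
```

>>> {"name": "servo_tool", "arguments": {
  "steps": [
    {"offset": [0.1, -0.1, 0], "turn": 0.2},
    {"offset": [0.3, -0.2, 0], "turn": 0.4},
    {"offset": [0.4, -0.2, 0], "turn": 0.6},
    {"offset": [0.4, -0.2, 0], "turn": 0.8},
    {"offset": [0.4, -0.2, 0], "turn": 0.88},
    {"offset": [0.4, -0.2, 0], "turn": 0.88}
  ]
}}

```text
time_s: 15.7
ee_pos: [0.5708, -0.007, 0.2569]
eef_rot: [[-0.317, 0.949, -0.001], [0.949, 0.317, 0.0], [0.0, -0.001, -1.0]]
contact_force: [0.8, 0.4, -2.6]
opening: 0.0213
```

```bash
python3 snap.py 8; python3 - <<'E'
from h import *
crop("s",cv2.imread("pics/side8.png"),220,130,420,280,4,"s8c")
E
```

```text
15.8 [ 0.571  -0.0071  0.257 ] [322.29999595 163.68409693] [323.68897659 190.47236758] [-0.094  0.372  1.576  0.     1.194 -0.415]
```

View pics/s8c.png

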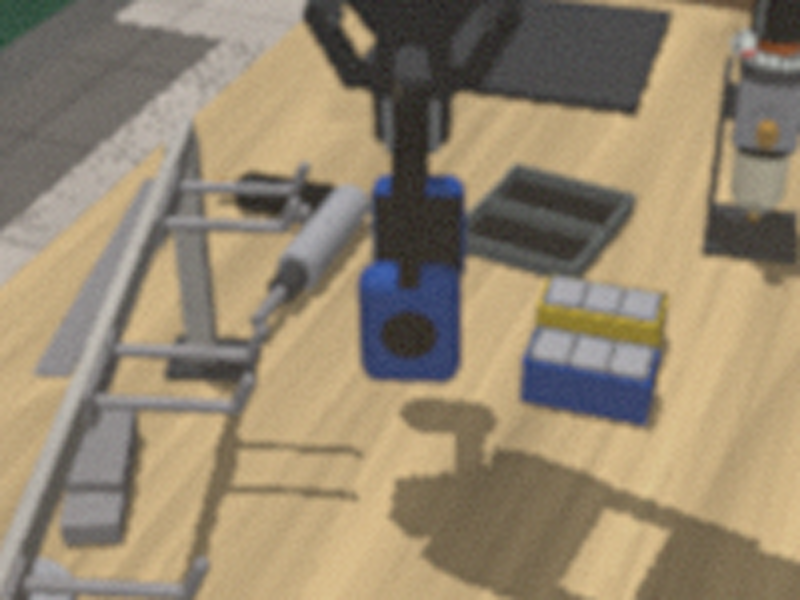

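View pics/top8.png

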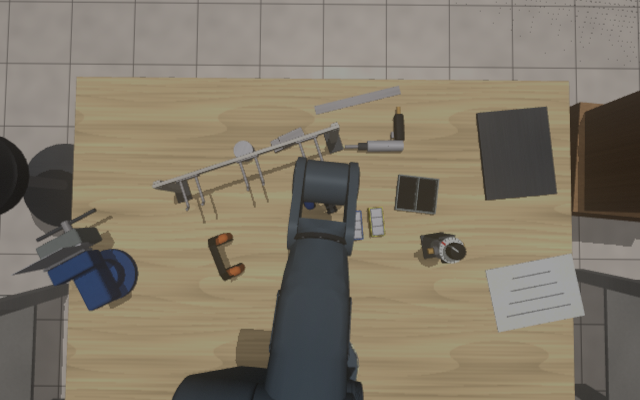

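>>> {"name": "servo_tool", "arguments": {
  "steps": [
    {"offset": [0.4, 0.135, 0], "turn": 0},
    {"offset": [0.8, 0.27, 0], "turn": 0},
    {"offset": [0.8, 0.27, 0], "turn": 0}
  ]
}}

```text
time_s: 16.1
ee_pos: [0.6374, 0.0155, 0.2564]
eef_rot: [[-0.316, 0.949, 0.001], [0.949, 0.316, 0.0], [0.0, 0.001, -1.0]]
contact_force: [0.1, -0.4, -1.9]
opening: 0.021
```

>>> {"name": "servo_tool", "arguments": {
  "steps": [
    {"offset": [0.3, 0.1, 0], "turn": 0},
    {"offset": [0.51, 0.18, 0], "turn": 0},
    {"offset": [0.51, 0.18, 0], "turn": 0},
    {"offset": [0.51, 0.18, 0], "turn": 0},
    {"offset": [0.51, 0.18, 0], "turn": 0}
  ]
}}

```text
time_s: 16.6
ee_pos: [0.6754, 0.0285, 0.257]
eef_rot: [[-0.316, 0.949, -0.001], [0.949, 0.316, -0.0], [0.0, -0.001, -1.0]]
contact_force: [0.2, -0.4, -0.9]
opening: 0.0209
```

```bash
python3 snap.py 9; python3 - <<'E'
from h import *
crop("s",cv2.imread("pics/side9.png"),220,120,360,240,5.5,"s9c")
E
```

```text
16.7 [0.6756 0.0285 0.2572] [278.73678547 162.34337461] [311.05134679 152.18951088] [-0.027  0.57   1.268 -0.     1.304 -0.349]
```

View pics/s9c.png

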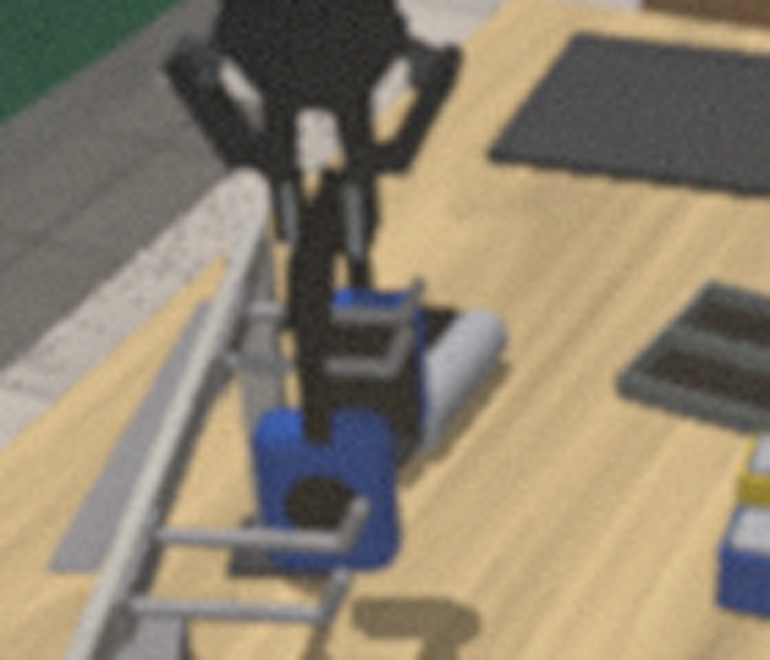

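View pics/top9.png

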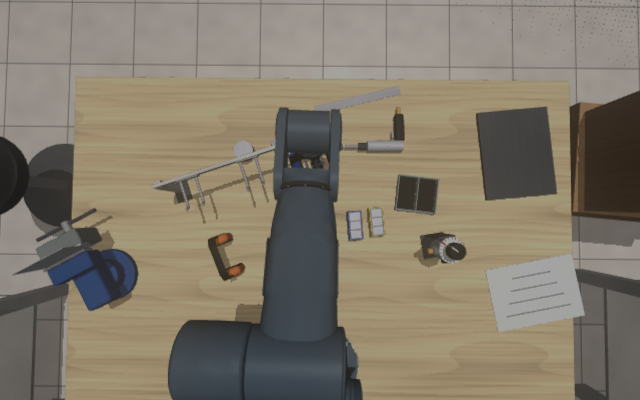

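>>> {"name": "servo_tool", "arguments": {
  "steps": [
    {"offset": [0, 0, -0.15], "turn": 0},
    {"offset": [0, 0, -0.3], "turn": 0},
    {"offset": [0, 0, -0.45], "turn": 0},
    {"offset": [0, 0, -0.55], "turn": 0},
    {"offset": [0, 0, -0.6], "turn": 0},
    {"offset": [0, 0, -0.6], "turn": 0}
  ]
}}

```text
time_s: 17.3
ee_pos: [0.676, 0.0288, 0.2081]
eef_rot: [[-0.317, 0.948, -0.001], [0.948, 0.317, 0.0], [0.0, -0.001, -1.0]]
contact_force: [0.2, -0.6, -1.5]
opening: 0.0208
```

>>> {"name": "servo_tool", "arguments": {
  "steps": [
    {"offset": [0, 0, -0.03], "turn": 0},
    {"offset": [0, 0, -0.06], "turn": 0},
    {"offset": [0, 0, -0.08], "turn": 0},
    {"offset": [0, 0, -0.08], "turn": 0}
  ]
}}

```text
time_s: 17.7
ee_pos: [0.6761, 0.0288, 0.2023]
eef_rot: [[-0.317, 0.948, -0.0], [0.948, 0.317, -0.0], [0.0, -0.0, -1.0]]
contact_force: [0.7, 0.4, -2.2]
opening: 0.0211
```

>>> {"name": "servo_tool", "arguments": {
  "steps": [
    {"offset": [0, 0, -0.02], "turn": 0},
    {"offset": [0, 0, -0.04], "turn": 0},
    {"offset": [0, 0, -0.04], "turn": 0}
  ]
}}

```text
time_s: 18.0
ee_pos: [0.6764, 0.0288, 0.2018]
eef_rot: [[-0.317, 0.948, 0.002], [0.948, 0.317, -0.0], [-0.001, 0.002, -1.0]]
contact_force: [-7.1, -0.3, 13.8]
opening: 0.0208
```

```bash
python3 snap.py 10; python3 - <<'E'
from h import *
crop("s",cv2.imread("pics/side10.png"),220,120,360,240,5.5,"s10c")
E
```

```text
18.1 [0.6764 0.0288 0.2018] [279.91176551 181.00391378] [311.39184395 155.06199569] [-0.026  0.617  1.326 -0.     1.196 -0.349]
```

View pics/s10c.png

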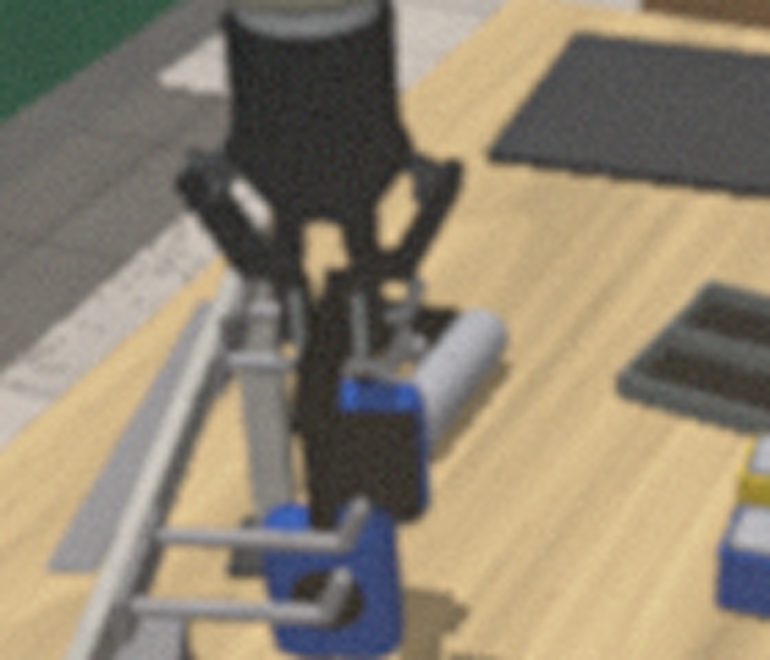

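>>> {"name": "servo_tool", "arguments": {
  "steps": [
    {"offset": [0, 0, 0.02], "turn": 0},
    {"offset": [0, 0, 0.02], "turn": 0},
    {"offset": [0, 0, 0.02], "turn": 0},
    {"offset": [0, 0, 0.02], "turn": 0}
  ],
  "jaw": 42
}}

```text
time_s: 18.5
ee_pos: [0.6761, 0.0288, 0.2007]
eef_rot: [[-0.317, 0.948, -0.0], [0.948, 0.317, 0.0], [0.0, -0.0, -1.0]]
contact_force: [0.1, 0.4, -0.3]
opening: 0.0419
```

>>> {"name": "servo_tool", "arguments": {
  "steps": [
    {"offset": [0, 0, 0.2], "turn": 0},
    {"offset": [0, 0, 0.5], "turn": 0},
    {"offset": [0, 0, 1], "turn": 0},
    {"offset": [0, 0, 1], "turn": 0}
  ]
}}

```text
time_s: 18.9
ee_pos: [0.6779, 0.0288, 0.2865]
eef_rot: [[-0.317, 0.948, 0.008], [0.948, 0.317, -0.0], [-0.003, 0.008, -1.0]]
contact_force: [1.2, 0.7, 0.8]
opening: 0.042
```

>>> {"name": "servo_tool", "arguments": {
  "steps": [
    {"offset": [-0.5, 0, 0.1], "turn": -0.2},
    {"offset": [-1, 0, 0.1], "turn": -0.4},
    {"offset": [-1, 0.5, 0.1], "turn": -0.6},
    {"offset": [-1, 1, 0.1], "turn": -0.8},
    {"offset": [-1, 1, 0.1], "turn": -1.0}
  ]
}}

```text
time_s: 19.4
ee_pos: [0.5956, 0.1125, 0.2888]
eef_rot: [[0.201, 0.98, 0.0], [0.98, -0.201, 0.001], [0.001, -0.0, -1.0]]
contact_force: [-1.2, -0.7, -0.8]
opening: 0.042
```

>>> {"name": "servo_tool", "arguments": {
  "steps": [
    {"offset": [-0.5, 0, 0], "turn": -0.2},
    {"offset": [-1, 0, 0], "turn": -0.4},
    {"offset": [-1, 0.5, 0], "turn": -0.6},
    {"offset": [-1, 1, 0], "turn": -0.8},
    {"offset": [-1, 1, 0], "turn": -1.0}
  ],
  "jaw": 75
}}

```text
time_s: 19.9
ee_pos: [0.5156, 0.1921, 0.2887]
eef_rot: [[0.664, 0.748, 0.0], [0.748, -0.664, 0.001], [0.001, -0.0, -1.0]]
contact_force: [-0.0, -0.2, -0.8]
opening: 0.0756
```

```bash
python3 snap.py 11; python3 - <<'E'
from h import *
crop("s",cv2.imread("pics/side11.png"),220,120,360,240,5.5,"s11c")
E
```

```text
20.0 [0.5159 0.1896 0.2886] [309.72350549 199.10391959] [249.06019556 209.84416382] [ 0.267  0.304  1.592 -0.     1.246  0.992]
```

View pics/s11c.png

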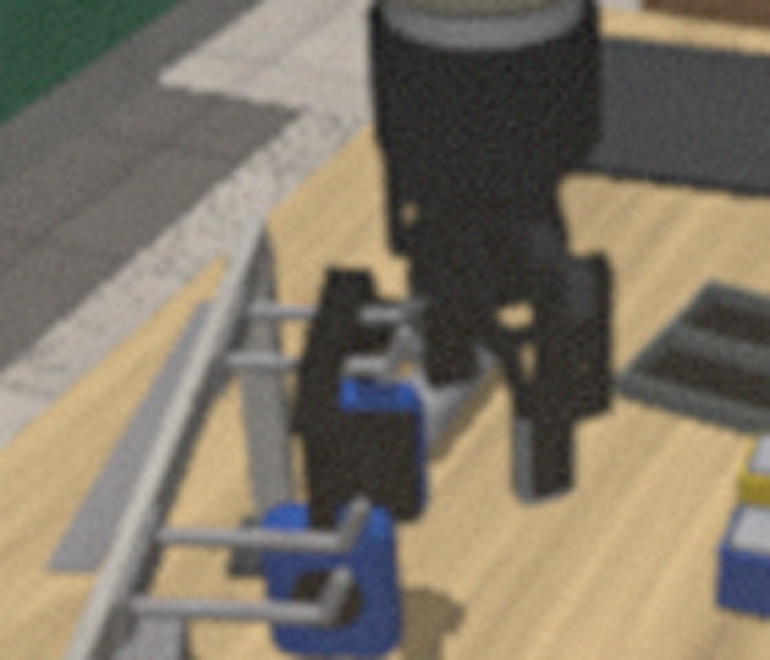

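View pics/top11.png

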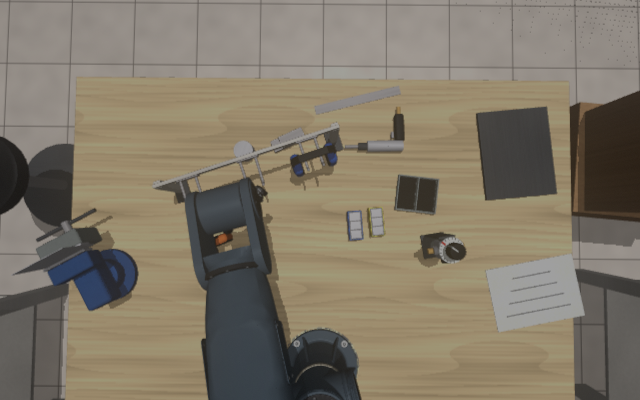

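>>> {"name": "servo_tool", "arguments": {
  "steps": [
    {"offset": [-0.4, 0.3, 0], "turn": -0.2},
    {"offset": [-0.8, 0.6, 0], "turn": -0.4},
    {"offset": [-1, 0.75, 0], "turn": -0.6},
    {"offset": [-1, 0.75, 0], "turn": -0.89}
  ]
}}

```text
time_s: 20.4
ee_pos: [0.4346, 0.2494, 0.289]
eef_rot: [[0.928, 0.373, -0.0], [0.373, -0.928, 0.0], [-0.0, -0.0, -1.0]]
contact_force: [0.2, 0.2, 0.0]
opening: 0.075
```

>>> {"name": "servo_tool", "arguments": {
  "steps": [
    {"offset": [-0.4, 0.4, 0], "turn": 0},
    {"offset": [-0.81, 0.68, -0.4], "turn": 0},
    {"offset": [-0.81, 0.68, -0.8], "turn": 0},
    {"offset": [-0.81, 0.68, -0.8], "turn": 0}
  ]
}}

```text
time_s: 20.8
ee_pos: [0.3695, 0.3021, 0.2219]
eef_rot: [[0.927, 0.376, -0.005], [0.376, -0.927, -0.004], [-0.006, 0.001, -1.0]]
contact_force: [0.1, -0.2, 1.1]
opening: 0.0751
```

```bash
python3 snap.py 12; python3 - <<'E'
from h import *
crop("s",cv2.imread("pics/side12.png"),280,230,430,390,4,"s12c")
E
```

```text
20.9 [0.372  0.3028 0.2255] [359.24087594 281.1034786 ] [211.72124065 261.40082673] [ 0.586  0.239  1.843 -0.     1.06   1.774]
```

View pics/s12c.png

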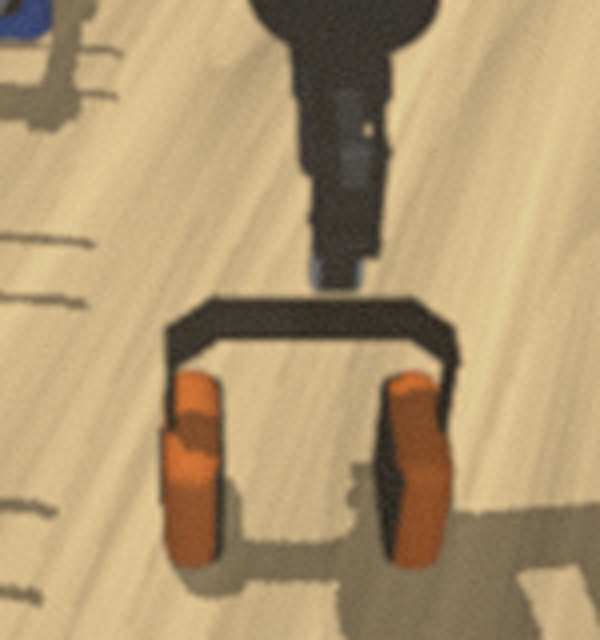

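>>> {"name": "servo_tool", "arguments": {
  "steps": [
    {"offset": [0.02, 0.02, -0.3], "turn": 0},
    {"offset": [0.02, 0.02, -0.6], "turn": 0},
    {"offset": [0.02, 0.02, -0.95], "turn": 0},
    {"offset": [0.02, 0.02, -0.95], "turn": 0}
  ]
}}

```text
time_s: 21.3
ee_pos: [0.3732, 0.3039, 0.1479]
eef_rot: [[0.928, 0.373, -0.002], [0.373, -0.928, -0.002], [-0.003, 0.001, -1.0]]
contact_force: [-0.4, -0.2, 0.4]
opening: 0.0748
```

>>> {"name": "servo_tool", "arguments": {
  "steps": [
    {"offset": [0, 0, 0], "turn": 0},
    {"offset": [0, 0, 0], "turn": 0},
    {"offset": [0, 0, 0], "turn": 0},
    {"offset": [0, 0, 0], "turn": 0},
    {"offset": [0, 0, 0], "turn": 0},
    {"offset": [0, 0, 0], "turn": 0}
  ],
  "jaw": 10
}}

```text
time_s: 21.9
ee_pos: [0.3735, 0.3054, 0.1501]
eef_rot: [[0.928, 0.373, 0.002], [0.373, -0.928, 0.001], [0.002, -0.001, -1.0]]
contact_force: [-0.7, 0.8, 6.1]
opening: 0.0208
```

```bash
python3 snap.py 13; python3 - <<'E'
from h import *
crop("s",cv2.imread("pics/side13.png"),280,230,430,390,4,"s13c")
E
```

```text
22.0 [0.3735 0.3054 0.1501] [355.88564144 310.33409534] [218.0333142  257.78841267] [0.589 0.35  1.908 0.    0.881 1.777]
```

View pics/s13c.png

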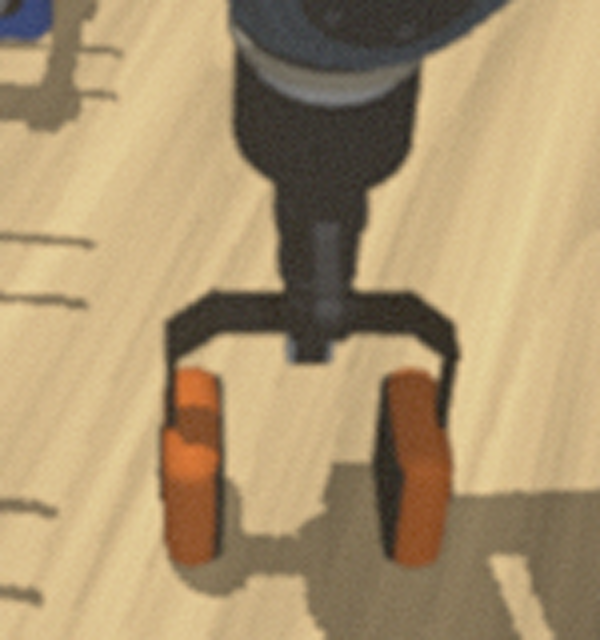

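>>> {"name": "servo_tool", "arguments": {
  "steps": [
    {"offset": [0, 0, 0.3], "turn": 0},
    {"offset": [0, 0, 0.6], "turn": 0},
    {"offset": [0, 0, 1.0], "turn": 0.2},
    {"offset": [0, 0, 1.0], "turn": 0.4},
    {"offset": [0, 0, 1.0], "turn": 0.6},
    {"offset": [0, 0, 1.0], "turn": 0.8},
    {"offset": [0, 0, 1.0], "turn": 1.0}
  ]
}}

```text
time_s: 22.7
ee_pos: [0.3728, 0.3047, 0.2292]
eef_rot: [[0.613, 0.79, 0.0], [0.79, -0.613, 0.0], [0.0, 0.0, -1.0]]
contact_force: [-0.3, -0.6, -2.9]
opening: 0.021
```

>>> {"name": "servo_tool", "arguments": {
  "steps": [
    {"offset": [0.1, 0, 0.35], "turn": 0.2},
    {"offset": [0.2, 0, 0.35], "turn": 0.4},
    {"offset": [0.3, 0.1, 0.35], "turn": 0.6},
    {"offset": [0.5, 0.2, 0.35], "turn": 0.8},
    {"offset": [0.7, 0.25, 0.35], "turn": 1.0},
    {"offset": [0.7, 0.25, 0.35], "turn": 1.0}
  ]
}}

```text
time_s: 23.3
ee_pos: [0.4301, 0.325, 0.2569]
eef_rot: [[0.139, 0.99, 0.0], [0.99, -0.139, 0.0], [0.0, 0.0, -1.0]]
contact_force: [-1.0, -0.5, -2.3]
opening: 0.0209
```

>>> {"name": "servo_tool", "arguments": {
  "steps": [
    {"offset": [0.1, 0.1, 0], "turn": 0.2},
    {"offset": [0.3, 0.1, 0], "turn": 0.4},
    {"offset": [0.38, 0.1, 0], "turn": 0.6},
    {"offset": [0.38, 0.1, 0], "turn": 0.8},
    {"offset": [0.38, 0.1, 0], "turn": 0.89},
    {"offset": [0.38, 0.1, 0], "turn": 0.89}
  ]
}}

```text
time_s: 23.9
ee_pos: [0.4588, 0.3326, 0.257]
eef_rot: [[-0.318, 0.948, -0.0], [0.948, 0.318, -0.0], [-0.0, -0.001, -1.0]]
contact_force: [-0.3, 0.4, -2.1]
opening: 0.021
```

```bash
python3 snap.py 14; python3 - <<'E'
from h import *
crop("s",cv2.imread("pics/side14.png"),190,180,400,400,2.7,"s14c")
s=r.state()["ee_pos"]; print((np.array([.564,.3685,.2])-s)/.08)
E
```

```text
24.0 [0.459  0.3327 0.257 ] [306.01776333 265.57808982] [198.09732895 230.49167557] [0.545 0.364 1.587 0.    1.191 0.223]
[ 1.31300297  0.44756404 -0.71260008]
```

View pics/s14c.png

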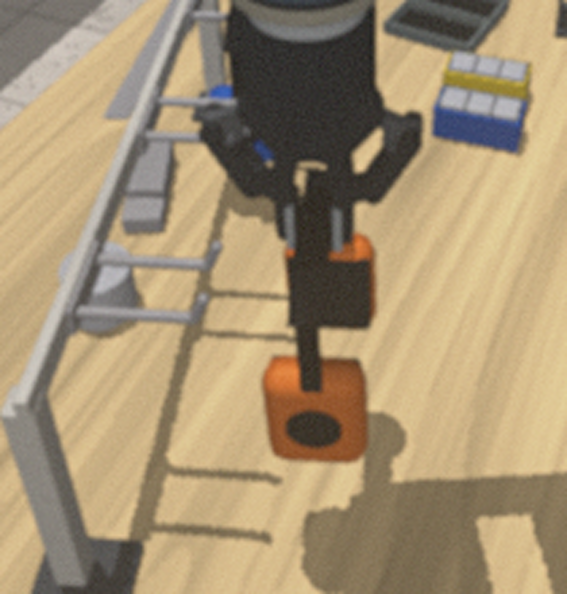

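>>> {"name": "servo_tool", "arguments": {
  "steps": [
    {"offset": [0.4, 0.135, 0], "turn": 0},
    {"offset": [0.8, 0.27, 0], "turn": 0},
    {"offset": [0.8, 0.27, 0], "turn": 0}
  ]
}}

```text
time_s: 24.3
ee_pos: [0.5257, 0.3549, 0.2564]
eef_rot: [[-0.316, 0.949, 0.001], [0.949, 0.316, 0.0], [-0.0, 0.001, -1.0]]
contact_force: [0.4, -0.3, -2.9]
opening: 0.0205
```

>>> {"name": "servo_tool", "arguments": {
  "steps": [
    {"offset": [0.3, 0.1, 0], "turn": 0},
    {"offset": [0.5, 0.17, 0], "turn": 0},
    {"offset": [0.5, 0.17, 0], "turn": 0},
    {"offset": [0.5, 0.17, 0], "turn": 0}
  ]
}}

```text
time_s: 24.7
ee_pos: [0.5627, 0.3678, 0.2565]
eef_rot: [[-0.318, 0.948, -0.001], [0.948, 0.318, -0.0], [-0.0, -0.001, -1.0]]
contact_force: [-0.7, -1.1, -3.1]
opening: 0.0211
```

```bash
python3 snap.py 15; python3 - <<'E'
from h import *
crop("s",cv2.imread("pics/side15.png"),190,180,400,400,2.7,"s15c")
E
```

```text
24.8 [0.5625 0.3679 0.257 ] [242.97633937 262.51294463] [186.05165696 192.2561833 ] [0.51  0.563 1.281 0.    1.299 0.186]
```

View pics/s15c.png

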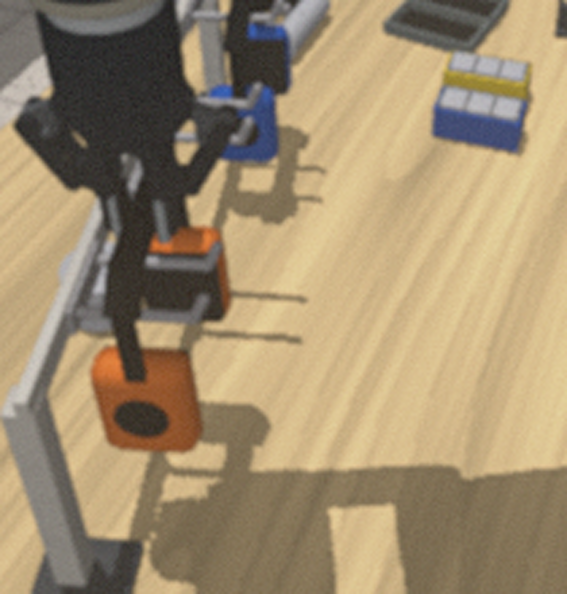

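Good alignment; lower.

>>> {"name": "servo_tool", "arguments": {
  "steps": [
    {"offset": [0, 0, -0.15], "turn": 0},
    {"offset": [0, 0, -0.3], "turn": 0},
    {"offset": [0, 0, -0.45], "turn": 0},
    {"offset": [0, 0, -0.58], "turn": 0},
    {"offset": [0, 0, -0.66], "turn": 0},
    {"offset": [0, 0, -0.66], "turn": 0}
  ]
}}

```text
time_s: 25.4
ee_pos: [0.5631, 0.3678, 0.2029]
eef_rot: [[-0.319, 0.948, -0.001], [0.948, 0.319, -0.001], [-0.0, -0.002, -1.0]]
contact_force: [0.5, -0.8, -2.6]
opening: 0.0209
```

>>> {"name": "servo_tool", "arguments": {
  "steps": [
    {"offset": [0, 0, -0.03], "turn": 0},
    {"offset": [0, 0, -0.06], "turn": 0},
    {"offset": [0, 0, -0.06], "turn": 0}
  ]
}}

```text
time_s: 25.7
ee_pos: [0.5638, 0.3682, 0.2016]
eef_rot: [[-0.319, 0.948, 0.002], [0.948, 0.319, 0.001], [0.0, 0.002, -1.0]]
contact_force: [-3.9, -3.5, 10.2]
opening: 0.0208
```

```bash
python3 snap.py 16; python3 - <<'E'
from h import *
crop("s",cv2.imread("pics/side16.png"),190,180,400,400,2.7,"s16c")
E
```

```text
25.8 [0.5638 0.3682 0.2016] [246.12546628 284.68843453] [192.70105397 192.95844144] [ 0.51   0.61   1.339 -0.     1.19   0.185]
```

View pics/s16c.png

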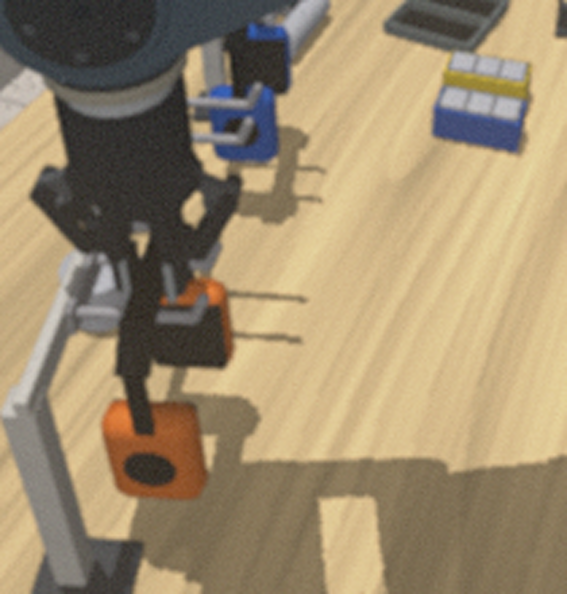

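>>> {"name": "servo_tool", "arguments": {
  "steps": [
    {"offset": [0, 0, 0.02], "turn": 0},
    {"offset": [0, 0, 0.02], "turn": 0},
    {"offset": [0, 0, 0.02], "turn": 0},
    {"offset": [0, 0, 0.02], "turn": 0}
  ],
  "jaw": 42
}}

```text
time_s: 26.2
ee_pos: [0.5634, 0.368, 0.2008]
eef_rot: [[-0.319, 0.948, -0.0], [0.948, 0.319, -0.0], [0.0, -0.0, -1.0]]
contact_force: [1.5, 0.0, -0.4]
opening: 0.0422
```

>>> {"name": "servo_tool", "arguments": {
  "steps": [
    {"offset": [0, 0, 0.2], "turn": 0},
    {"offset": [0, 0, 0.5], "turn": 0},
    {"offset": [0, 0, 1], "turn": 0},
    {"offset": [0, 0, 1], "turn": 0}
  ]
}}

```text
time_s: 26.6
ee_pos: [0.5649, 0.3689, 0.2866]
eef_rot: [[-0.319, 0.948, 0.007], [0.948, 0.319, 0.004], [0.002, 0.008, -1.0]]
contact_force: [1.1, -0.3, -0.9]
opening: 0.0421
```

>>> {"name": "servo_tool", "arguments": {
  "steps": [
    {"offset": [-0.5, 0, 0], "turn": -0.2},
    {"offset": [-1, 0, 0], "turn": -0.4},
    {"offset": [-1, -0.5, 0], "turn": -0.6},
    {"offset": [-1, -1, 0], "turn": -0.8}
  ]
}}

```text
time_s: 27.0
ee_pos: [0.4822, 0.2878, 0.2807]
eef_rot: [[0.095, 0.995, 0.0], [0.995, -0.095, 0.0], [0.0, 0.0, -1.0]]
contact_force: [0.7, 0.0, -0.2]
opening: 0.0421
```

>>> {"name": "servo_tool", "arguments": {
  "steps": [
    {"offset": [-0.5, 0, 0], "turn": -0.2},
    {"offset": [-1, 0, 0], "turn": -0.4},
    {"offset": [-1, -0.5, 0], "turn": -0.6},
    {"offset": [-1, -1, 0], "turn": -0.8}
  ],
  "jaw": 84
}}

```text
time_s: 27.4
ee_pos: [0.4023, 0.2078, 0.2809]
eef_rot: [[0.492, 0.871, 0.001], [0.871, -0.492, 0.0], [0.0, 0.0, -1.0]]
contact_force: [0.9, 0.2, 0.2]
opening: 0.0838
```

```bash
python3 snap.py 17; python3 - <<'E'
from h import *
crop("s",cv2.imread("pics/side17.png"),190,140,420,360,2.6,"s17c")
crop("s",cv2.imread("pics/top17.png"),330,160,450,260,6.5,"t17c")
E
```

```text
27.5 [0.403  0.2053 0.2809] [361.10523896 219.78971354] [242.91332566 252.54713774] [ 3.690e-01  1.250e-01  1.837e+00 -1.000e-03  1.180e+00  8.870e-01]
```

View pics/s17c.png

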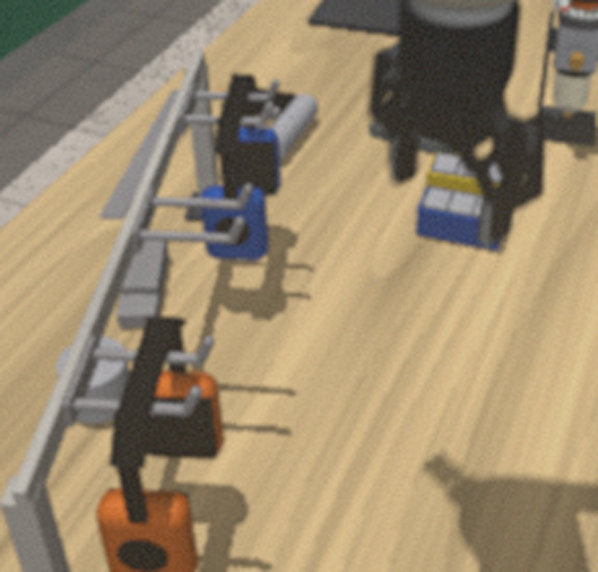

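View pics/t17c.png

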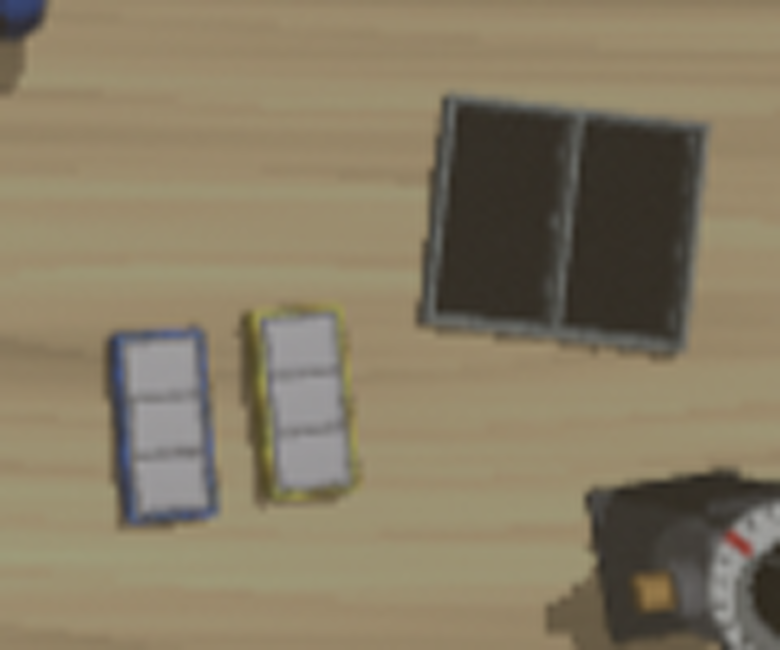

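View pics/top17.png

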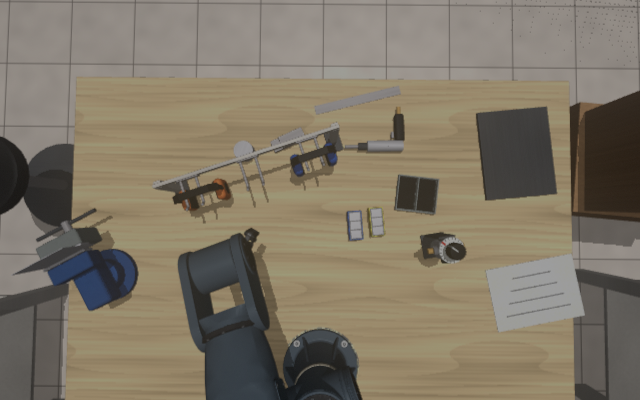

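```bash
cat > box.py <<'E'
from h import *
def rep(cor,off,s,z=.04):
    P=np.array([ray("top",((x+.5)/s-.5+off[0],(y+.5)/s-.5+off[1]),z)[:2] for x,y in cor])  # TL,TR,BR,BL
    c=P.mean(0); d=(P[0]-P[3]+P[1]-P[2])/2; e=(P[0]-P[1]+P[3]-P[2])/2
    print("centre",c.round(4),"long ang",np.degrees(np.arctan2(d[1],d[0])).round(1),"L",np.linalg.norm(d).round(4),"short ang",np.degrees(np.arctan2(e[1],e[0])).round(1),"W",np.linalg.norm(e).round(4)); return c
if __name__=="__main__":
    y=rep([(247,316),(340,306),(356,488),(266,498)],(330,160),6.5)
    b=rep([(113,334),(203,329),(215,514),(125,522)],(330,160),6.5)
    t=rep([(447,95),(707,125),(682,352),(418,324)],(330,160),6.5,.018)
    im=cv2.imread("pics/top17.png"); hsv=cv2.cvtColor(im,cv2.COLOR_BGR2HSV)
    for nm,x0,x1 in(("blue",345,363),("yel",367,388)):
        # lid grey: low saturation bright
        m=((hsv[...,1]<45)&(hsv[...,2]>110)).astype(np.uint8); z=np.zeros_like(m); z[200:245,x0:x1]=m[200:245,x0:x1]
        pts=np.argwhere(z)[:,::-1].astype(np.float32); rc=cv2.minAreaRect(pts); print(nm,rc,ray("top",rc[0],.04), len(pts))
E
python3 box.py
```

```text
centre [ 0.4846 -0.1822] long ang 5.7 L 0.0923 short ang 96.8 W 0.0466
centre [ 0.4725 -0.1124] long ang 4.0 L 0.0942 short ang 94.7 W 0.0456
centre [ 0.5773 -0.32  ] long ang -6.8 L 0.1188 short ang 84.2 W 0.1359
blue ((355.7823181152344, 224.6705780029297), (29.528152465820312, 12.654923439025879), 85.60128784179688) [ 0.47328096 -0.11560755  0.04      ] 321
yel ((376.7157287597656, 221.2651824951172), (26.546546936035156, 11.4244966506958), 84.5596694946289) [ 0.48510515 -0.18434803  0.04      ] 305
```

>>> {"name": "servo_tool", "arguments": {
  "steps": [
    {"offset": [0.1, -0.5, 0], "turn": -0.25},
    {"offset": [0.2, -1, 0], "turn": -0.5}
  ],
  "jaw": 54
}}

```text
time_s: 27.7
ee_pos: [0.4195, 0.1276, 0.2809]
eef_rot: [[0.701, 0.713, 0.001], [0.713, -0.701, 0.0], [0.001, 0.0, -1.0]]
contact_force: [0.7, 0.0, 0.1]
opening: 0.0573
```

>>> {"name": "servo_tool", "arguments": {
  "steps": [
    {"offset": [0.1, -0.5, 0], "turn": -0.25},
    {"offset": [0.2, -1, 0], "turn": -0.5}
  ]
}}

```text
time_s: 27.9
ee_pos: [0.4357, 0.0468, 0.2809]
eef_rot: [[0.863, 0.505, 0.001], [0.505, -0.863, 0.0], [0.001, 0.0, -1.0]]
contact_force: [1.4, 0.3, -0.7]
opening: 0.0542
```

>>> {"name": "servo_tool", "arguments": {
  "steps": [
    {"offset": [0.1, -0.5, 0], "turn": -0.25},
    {"offset": [0.2, -1, 0], "turn": -0.5}
  ]
}}

```text
time_s: 28.1
ee_pos: [0.4518, -0.0334, 0.2809]
eef_rot: [[0.964, 0.265, 0.001], [0.265, -0.964, 0.0], [0.001, 0.0, -1.0]]
contact_force: [0.7, -0.3, -0.7]
opening: 0.0539
```

>>> {"name": "servo_tool", "arguments": {
  "steps": [
    {"offset": [0.1, -0.5, -0.2], "turn": -0.2},
    {"offset": [0.2, -1, -0.5], "turn": -0.33},
    {"offset": [0.2, -1, -1], "turn": -0.33},
    {"offset": [0.2, -1, -1], "turn": -0.33},
    {"offset": [0.2, -1, -1], "turn": -0.33}
  ]
}}

```text
time_s: 28.6
ee_pos: [0.4675, -0.1115, 0.2014]
eef_rot: [[0.995, 0.1, -0.001], [0.1, -0.995, 0.0], [-0.001, -0.001, -1.0]]
contact_force: [-0.0, 0.3, -0.1]
opening: 0.0542
```

```bash
python3 snap.py 18; python3 - <<'E'
from h import *
crop("s",cv2.imread("pics/side18.png"),330,140,420,240,6,"s18c")
s=r.state(); print((np.array([.4848,-.183,.1])-s["ee_pos"])/.08, np.degrees(np.arctan2(s["eef_rot"][1,0],s["eef_rot"][0,0])))
E
```

```text
28.7 [ 0.4683 -0.1115  0.2027] [372.11527014 170.85682179] [359.7048221  227.90031078] [-0.331  0.271  1.864  0.     1.004  1.139]
[ 0.20621655 -0.89399785 -1.28353386] 5.789039832306593
```

View pics/s18c.png

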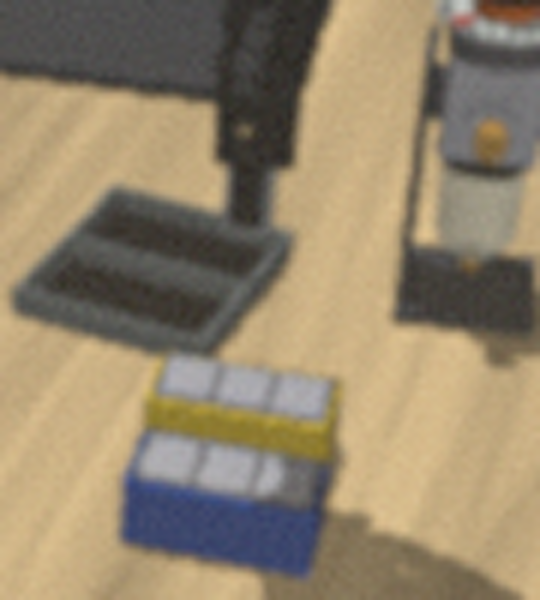

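>>> {"name": "servo_tool", "arguments": {
  "steps": [
    {"offset": [0.1, -0.5, -0.2], "turn": 0},
    {"offset": [0.2, -0.89, -0.5], "turn": 0},
    {"offset": [0.2, -0.89, -1], "turn": 0},
    {"offset": [0.2, -0.89, -1], "turn": 0}
  ]
}}

```text
time_s: 29.1
ee_pos: [0.4821, -0.1824, 0.1188]
eef_rot: [[0.995, 0.099, -0.004], [0.099, -0.995, 0.002], [-0.004, -0.003, -1.0]]
contact_force: [0.1, 0.7, 0.6]
opening: 0.0541
```

>>> {"name": "servo_tool", "arguments": {
  "steps": [
    {"offset": [0, 0, -0.4], "turn": 0},
    {"offset": [0, 0, -0.75], "turn": 0},
    {"offset": [0, 0, -0.75], "turn": 0},
    {"offset": [0, 0, -0.75], "turn": 0}
  ]
}}

```text
time_s: 29.5
ee_pos: [0.4844, -0.183, 0.0632]
eef_rot: [[0.995, 0.1, 0.002], [0.1, -0.995, -0.001], [0.002, 0.001, -1.0]]
contact_force: [0.4, -0.5, 1.6]
opening: 0.0541
```

```bash
python3 snap.py 19; python3 - <<'E'
from h import *
crop("s",cv2.imread("pics/side19.png"),330,140,420,240,6,"s19c")
crop("s",cv2.imread("pics/top19.png"),330,160,450,260,6.5,"t19c")
s=r.state(); print((np.array([.4848,-.183,.027])-s["ee_pos"])/.08, np.degrees(np.arctan2(s["eef_rot"][1,0],s["eef_rot"][0,0])))
E
```

```text
29.6 [ 0.4847 -0.1834  0.0633] [370.31104642 198.10953   ] [377.49044942 221.5293223 ] [-0.452  0.549  1.865  0.     0.724  1.019]
[ 0.00187291  0.00453274 -0.45418375] 5.7433252476277366
```

View pics/s19c.png

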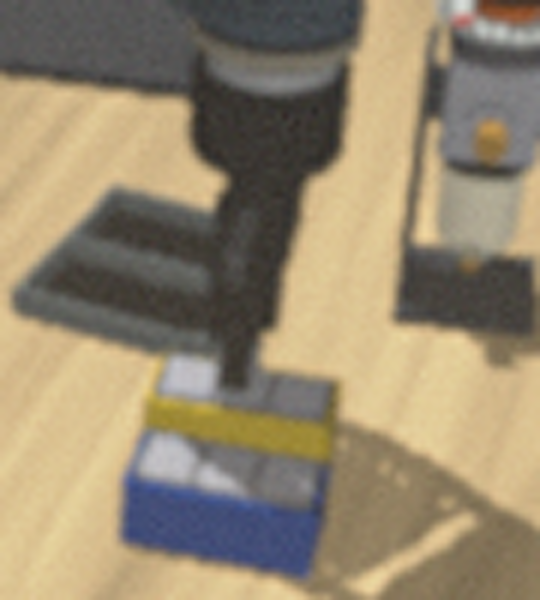

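View pics/t19c.png

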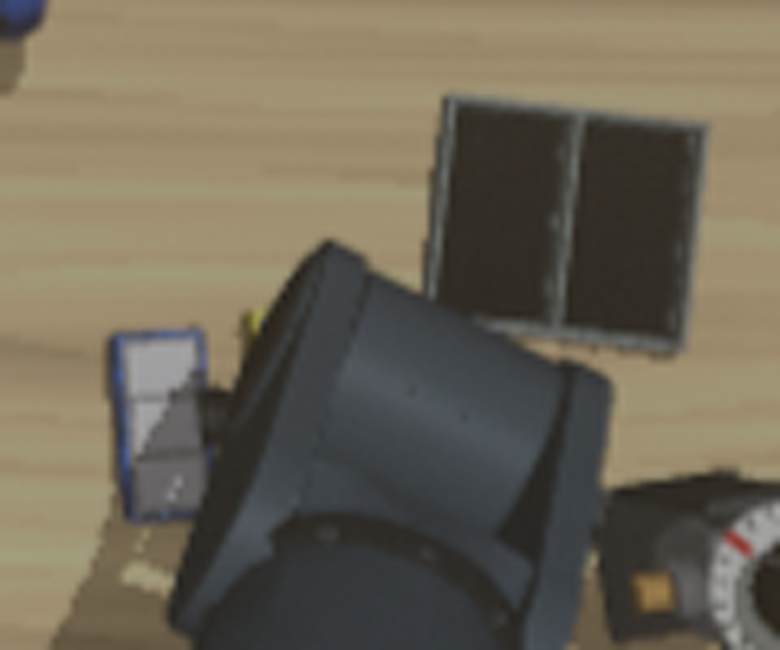

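```bash
python3 - <<'E'
from h import *
for y in(-.156,-.1415):
  for z in(.055,.062,.040): print(y,z,proj("side",[.482,y,z]))
print("yellow front top edge mid", proj("side",[.484,-.160,.04]), "seen ~", 330+240/6,140+408/6)
print("blue back top edge", proj("side",[.474,-.137,.04]), "blue front", proj("side",[.4725,-.091,.04]),"seen", 330+225/6,140+490/6)
E
```

```text
-0.156 0.055 [368.38717619 205.24243538]
-0.156 0.062 [368.54095238 203.36423511]
-0.156 0.04 [368.06127905 209.22289622]
-0.1415 0.055 [366.99058458 207.82221708]
-0.1415 0.062 [367.14090636 205.9344814 ]
-0.1415 0.04 [366.67204331 211.8224471 ]
yellow front top edge mid [367.81343833 208.36909071] seen ~ 370.0 208.0
blue back top edge [368.78222315 213.24292715] blue front [364.72255496 222.05650536] seen 367.5 221.66666666666669
```

>>> {"name": "servo_tool", "arguments": {
  "steps": [
    {"offset": [0, 0, -0.1], "turn": 0},
    {"offset": [0, 0, -0.2], "turn": 0},
    {"offset": [0, 0, -0.3], "turn": 0},
    {"offset": [0, 0, -0.3], "turn": 0}
  ]
}}

```text
time_s: 30.0
ee_pos: [0.4827, -0.1829, 0.0357]
eef_rot: [[0.995, 0.099, -0.002], [0.099, -0.995, 0.001], [-0.002, -0.001, -1.0]]
contact_force: [-0.7, -0.4, 0.3]
opening: 0.0541
```

>>> {"name": "servo_tool", "arguments": {
  "steps": [
    {"offset": [0, 0, -0.08], "turn": 0},
    {"offset": [0, 0, -0.15], "turn": 0},
    {"offset": [0, 0, -0.15], "turn": 0}
  ]
}}

```text
time_s: 30.3
ee_pos: [0.483, -0.183, 0.0241]
eef_rot: [[0.995, 0.099, -0.001], [0.099, -0.995, 0.001], [-0.001, -0.001, -1.0]]
contact_force: [1.0, 1.2, -0.4]
opening: 0.0541
```

>>> {"name": "servo_tool", "arguments": {
  "steps": [
    {"offset": [0, 0, 0], "turn": 0},
    {"offset": [0, 0, 0], "turn": 0},
    {"offset": [0, 0, 0], "turn": 0},
    {"offset": [0, 0, 0], "turn": 0}
  ],
  "jaw": 35
}}

```text
time_s: 30.7
ee_pos: [0.4833, -0.1832, 0.0249]
eef_rot: [[0.995, 0.099, -0.0], [0.099, -0.995, 0.0], [-0.0, -0.0, -1.0]]
contact_force: [-0.5, -0.1, -2.4]
opening: 0.0451
```

>>> {"name": "servo_tool", "arguments": {
  "steps": [
    {"offset": [0, 0, 0.3], "turn": 0},
    {"offset": [0, 0, 0.7], "turn": 0},
    {"offset": [0, -0.2, 1], "turn": 0},
    {"offset": [0.3, -0.6, 1], "turn": -0.2},
    {"offset": [0.6, -1, 1], "turn": -0.4},
    {"offset": [0.6, -1, 1], "turn": -0.4}
  ]
}}

```text
time_s: 31.3
ee_pos: [0.5336, -0.2666, 0.1054]
eef_rot: [[0.993, -0.115, 0.003], [-0.115, -0.993, -0.002], [0.003, 0.002, -1.0]]
contact_force: [-0.6, 0.8, -2.4]
opening: 0.045
```

>>> {"name": "servo_tool", "arguments": {
  "steps": [
    {"offset": [0.3, -0.5, 0], "turn": 0},
    {"offset": [0.52, -1, 0], "turn": 0},
    {"offset": [0.52, -1, 0], "turn": 0},
    {"offset": [0.52, -1, 0], "turn": 0}
  ]
}}

```text
time_s: 31.7
ee_pos: [0.5724, -0.3432, 0.1041]
eef_rot: [[0.994, -0.11, -0.001], [-0.11, -0.994, 0.001], [-0.001, -0.001, -1.0]]
contact_force: [0.3, 0.9, -2.2]
opening: 0.0451
```

```bash
python3 snap.py 20; python3 - <<'E'
from h import *
crop("s",cv2.imread("pics/side20.png"),310,100,430,220,5,"s20c")
s=r.state(); print((np.array([.5735,-.355,.032])-s["ee_pos"])/.08, np.degrees(np.arctan2(s["eef_rot"][1,0],s["eef_rot"][0,0])),s["opening"])
E
```

```text
31.8 [ 0.5723 -0.3421  0.1044] [359.73225038 158.66934785] [430.32977452 194.16597962] [-0.609  0.708  1.425  0.     1.011  1.071]
[ 0.01444042 -0.16099141 -0.9049546 ] -6.267185847769226 0.04502167652960224
```

View pics/s20c.png

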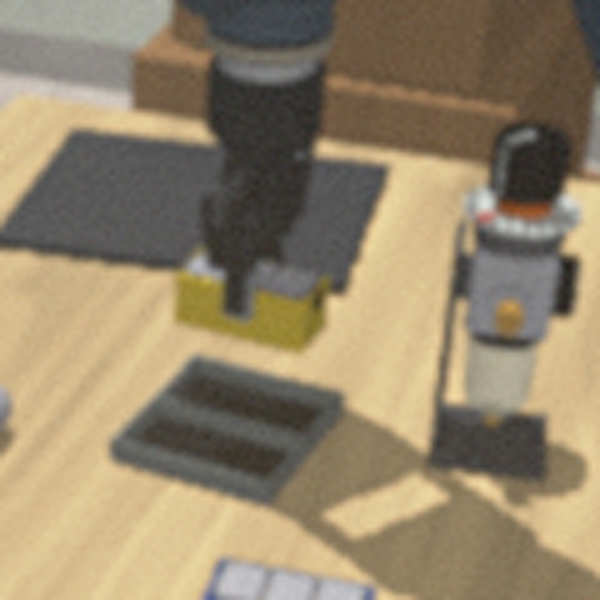

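View pics/top20.png

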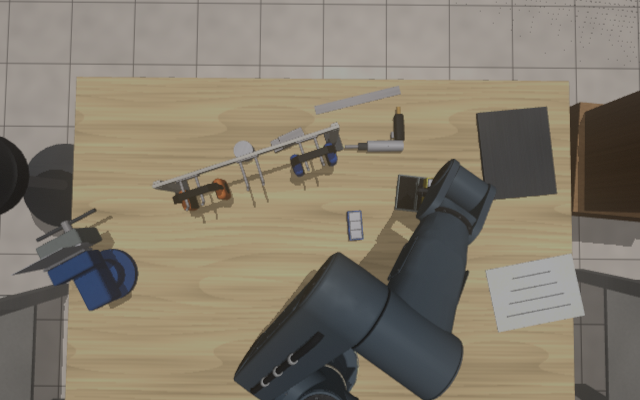

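>>> {"name": "servo_tool", "arguments": {
  "steps": [
    {"offset": [0.03, -0.16, 0], "turn": 0},
    {"offset": [0.03, -0.16, -0.3], "turn": 0},
    {"offset": [0.03, -0.16, -0.6], "turn": 0},
    {"offset": [0.03, -0.16, -0.8], "turn": 0},
    {"offset": [0.03, -0.16, -0.8], "turn": 0}
  ]
}}

```text
time_s: 32.3
ee_pos: [0.5743, -0.3553, 0.0386]
eef_rot: [[0.994, -0.109, -0.003], [-0.109, -0.994, 0.002], [-0.003, -0.002, -1.0]]
contact_force: [0.7, 0.3, -2.4]
opening: 0.0449
```

>>> {"name": "servo_tool", "arguments": {
  "steps": [
    {"offset": [0, 0, -0.04], "turn": 0},
    {"offset": [0, 0, -0.08], "turn": 0},
    {"offset": [0, 0, -0.12], "turn": 0},
    {"offset": [0, 0, -0.12], "turn": 0}
  ]
}}

```text
time_s: 32.7
ee_pos: [0.5754, -0.356, 0.0314]
eef_rot: [[0.994, -0.11, 0.0], [-0.11, -0.994, -0.0], [0.0, 0.0, -1.0]]
contact_force: [-0.9, -0.4, -3.0]
opening: 0.0449
```

>>> {"name": "servo_tool", "arguments": {
  "steps": [
    {"offset": [0, 0, -0.02], "turn": 0},
    {"offset": [0, 0, -0.04], "turn": 0},
    {"offset": [0, 0, -0.04], "turn": 0}
  ]
}}

```text
time_s: 33.0
ee_pos: [0.5756, -0.3561, 0.0288]
eef_rot: [[0.994, -0.11, 0.0], [-0.11, -0.994, -0.0], [0.0, 0.0, -1.0]]
contact_force: [-1.8, 1.0, 3.9]
opening: 0.0451
```

```bash
python3 snap.py 21; python3 - <<'E'
from h import *
crop("s",cv2.imread("pics/side21.png"),310,100,430,220,5,"s21c")
E
```

```text
33.1 [ 0.5756 -0.3562  0.0288] [358.95606195 175.45838843] [427.95462642 194.46186019] [-0.623  0.824  1.418  0.     0.899  1.058]
```

View pics/s21c.png

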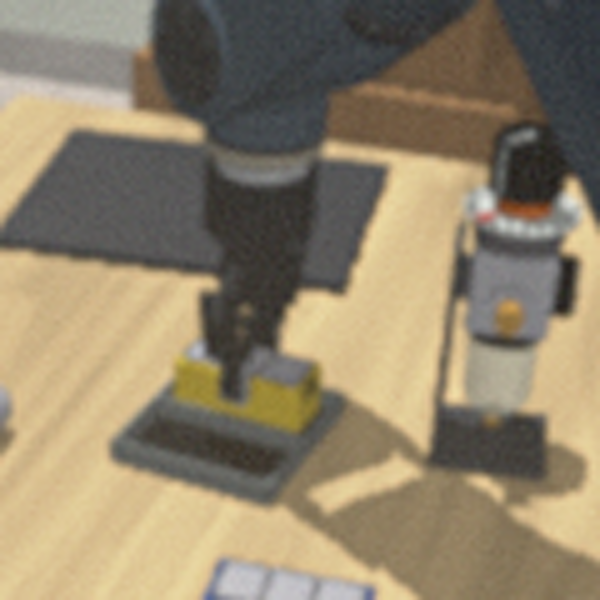

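>>> {"name": "servo_tool", "arguments": {
  "steps": [
    {"offset": [0, 0, 0], "turn": 0},
    {"offset": [0, 0, 0], "turn": 0},
    {"offset": [0, 0, 0], "turn": 0},
    {"offset": [0, 0, 0.3], "turn": 0},
    {"offset": [0, 0, 0.6], "turn": 0},
    {"offset": [0, 0, 1], "turn": 0},
    {"offset": [-0.2, 0.4, 1], "turn": 0.2},
    {"offset": [-0.4, 0.8, 1], "turn": 0.35}
  ],
  "jaw": 56
}}

```text
time_s: 33.9
ee_pos: [0.5433, -0.2918, 0.1089]
eef_rot: [[0.997, 0.076, 0.002], [0.076, -0.997, -0.001], [0.002, 0.001, -1.0]]
contact_force: [0.6, 0.1, -0.6]
opening: 0.0561
```

>>> {"name": "servo_tool", "arguments": {
  "steps": [
    {"offset": [-0.25, 0.5, 0.2], "turn": 0},
    {"offset": [-0.45, 1, 0.2], "turn": 0},
    {"offset": [-0.45, 1, 0.2], "turn": 0}
  ],
  "jaw": 75
}}

```text
time_s: 34.2
ee_pos: [0.5056, -0.2083, 0.1243]
eef_rot: [[0.997, 0.076, -0.002], [0.076, -0.997, 0.001], [-0.001, -0.001, -1.0]]
contact_force: [0.5, -0.9, 0.2]
opening: 0.0751
```

>>> {"name": "servo_tool", "arguments": {
  "steps": [
    {"offset": [-0.25, 0.5, 0], "turn": 0},
    {"offset": [-0.44, 1, 0], "turn": 0},
    {"offset": [-0.44, 1, 0], "turn": 0},
    {"offset": [-0.44, 1, 0], "turn": 0}
  ]
}}

```text
time_s: 34.6
ee_pos: [0.4727, -0.132, 0.1244]
eef_rot: [[0.997, 0.074, 0.001], [0.074, -0.997, -0.001], [0.001, 0.001, -1.0]]
contact_force: [0.6, -0.5, -0.3]
opening: 0.0749
```

```bash
python3 snap.py 22; python3 - <<'E'
from h import *
crop("s",cv2.imread("pics/side22.png"),310,100,430,220,5,"s22c")
crop("s",cv2.imread("pics/top22.png"),330,160,450,260,6.5,"t22c")
s=r.state(); print((np.array([.4728,-.1135,.027])-s["ee_pos"])/.08, np.degrees(np.arctan2(s["eef_rot"][1,0],s["eef_rot"][0,0])),s["opening"])
E
```

```text
34.7 [ 0.473  -0.1329  0.1243] [370.6831377  190.66645353] [364.03013773 225.54950277] [-0.369  0.407  1.904 -0.     0.83   1.129]
[-0.0021388   0.24280331 -1.21587685] 4.174220064001248 0.07496603280789908
```

View pics/s22c.png

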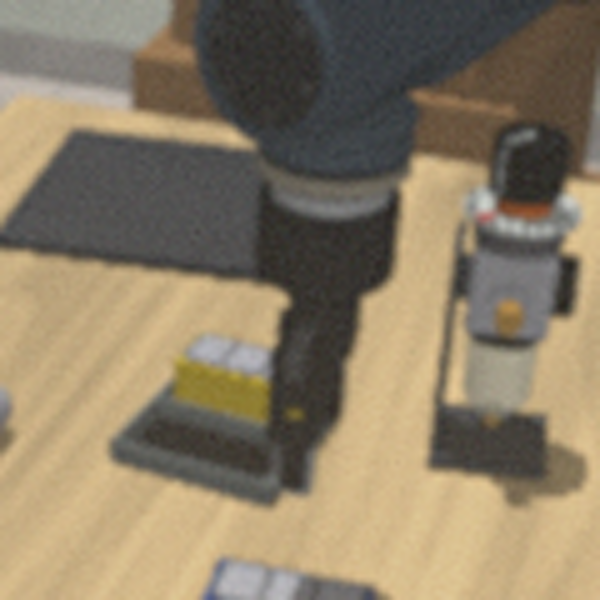

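View pics/t22c.png

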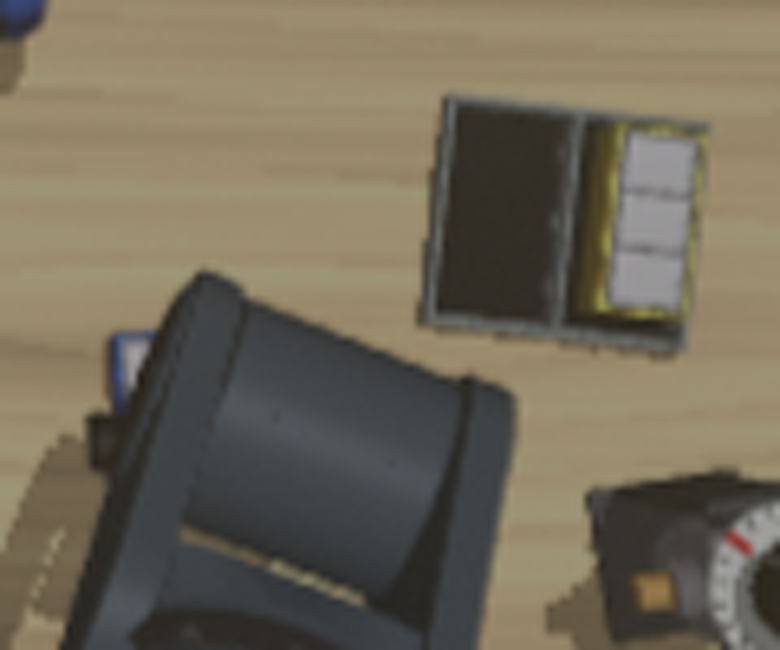

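Yellow sits flat in the right bay. Now the blue one.

>>> {"name": "servo_tool", "arguments": {
  "steps": [
    {"offset": [0, 0.24, 0], "turn": 0},
    {"offset": [0, 0.24, -0.3], "turn": 0},
    {"offset": [0, 0.24, -0.7], "turn": 0},
    {"offset": [0, 0.24, -0.95], "turn": 0},
    {"offset": [0, 0.24, -0.95], "turn": 0}
  ]
}}

```text
time_s: 35.2
ee_pos: [0.4713, -0.1133, 0.0459]
eef_rot: [[0.997, 0.072, -0.004], [0.072, -0.997, 0.001], [-0.004, -0.001, -1.0]]
contact_force: [-0.2, 0.2, 0.2]
opening: 0.075
```

>>> {"name": "servo_tool", "arguments": {
  "steps": [
    {"offset": [0, 0, -0.15], "turn": 0},
    {"offset": [0, 0, -0.27], "turn": 0},
    {"offset": [0, 0, -0.27], "turn": 0}
  ]
}}

```text
time_s: 35.5
ee_pos: [0.4719, -0.1129, 0.0258]
eef_rot: [[0.997, 0.073, -0.001], [0.073, -0.997, 0.0], [-0.001, -0.0, -1.0]]
contact_force: [0.3, -0.5, 1.0]
opening: 0.0752
```

>>> {"name": "servo_tool", "arguments": {
  "steps": [
    {"offset": [0, 0, 0], "turn": 0},
    {"offset": [0, 0, 0], "turn": 0},
    {"offset": [0, 0, 0], "turn": 0},
    {"offset": [0, 0, 0], "turn": 0},
    {"offset": [0, 0, 0], "turn": 0}
  ],
  "jaw": 35
}}

```text
time_s: 36.0
ee_pos: [0.4726, -0.1129, 0.0271]
eef_rot: [[0.997, 0.073, 0.001], [0.073, -0.997, -0.0], [0.001, 0.0, -1.0]]
contact_force: [-1.9, -0.0, 5.9]
opening: 0.0449
```

>>> {"name": "servo_tool", "arguments": {
  "steps": [
    {"offset": [0, 0, 0.3], "turn": 0},
    {"offset": [0, 0, 0.7], "turn": 0},
    {"offset": [0, -0.2, 1], "turn": 0},
    {"offset": [0.3, -0.6, 1], "turn": -0.2},
    {"offset": [0.7, -1, 1], "turn": -0.35},
    {"offset": [0.7, -1, 1], "turn": -0.35}
  ]
}}

```text
time_s: 36.6
ee_pos: [0.5312, -0.1961, 0.1072]
eef_rot: [[0.993, -0.114, 0.004], [-0.114, -0.993, -0.002], [0.004, 0.002, -1.0]]
contact_force: [-0.7, 0.4, -2.4]
opening: 0.0452
```

>>> {"name": "servo_tool", "arguments": {
  "steps": [
    {"offset": [0.3, -0.5, 0], "turn": 0},
    {"offset": [0.65, -1, 0], "turn": 0},
    {"offset": [0.65, -1, 0], "turn": 0},
    {"offset": [0.65, -1, 0], "turn": 0},
    {"offset": [0.65, -1, 0], "turn": 0}
  ]
}}

```text
time_s: 37.1
ee_pos: [0.5793, -0.2717, 0.1061]
eef_rot: [[0.994, -0.109, -0.001], [-0.109, -0.994, 0.001], [-0.002, -0.001, -1.0]]
contact_force: [0.2, 0.2, -2.7]
opening: 0.0451
```

```bash
python3 snap.py 23; python3 - <<'E'
from h import *
crop("s",cv2.imread("pics/side23.png"),310,100,430,220,5,"s23c")
s=r.state(); print((np.array([.581,-.285,.032])-s["ee_pos"])/.08, np.degrees(np.arctan2(s["eef_rot"][1,0],s["eef_rot"][0,0])),s["opening"])
E
```

```text
37.2 [ 0.5797 -0.2717  0.1065] [351.051959   167.11017067] [407.98112025 191.5715467 ] [-0.511  0.662  1.506  0.     0.975  1.169]
[ 0.01665229 -0.16596878 -0.93130381] -6.249326096443753 0.04522039059497343
```

View pics/s23c.png

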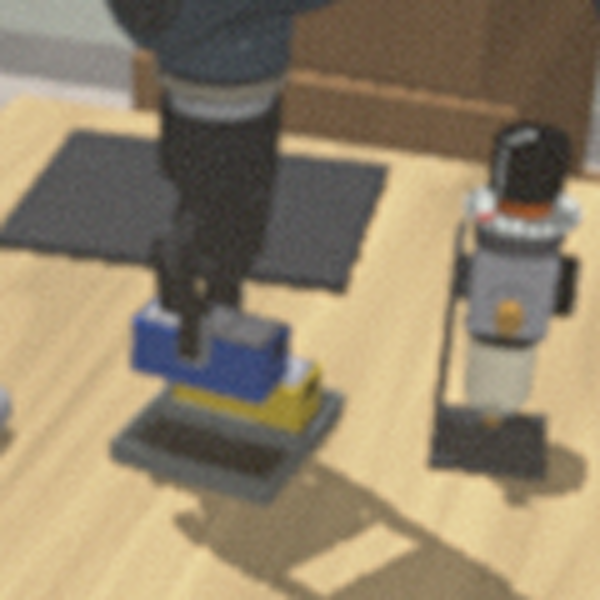

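>>> {"name": "servo_tool", "arguments": {
  "steps": [
    {"offset": [0.01, -0.16, 0], "turn": 0},
    {"offset": [0.01, -0.16, -0.3], "turn": 0},
    {"offset": [0.01, -0.16, -0.6], "turn": 0},
    {"offset": [0.01, -0.16, -0.8], "turn": 0},
    {"offset": [0.01, -0.16, -0.8], "turn": 0}
  ]
}}

```text
time_s: 37.7
ee_pos: [0.5798, -0.2852, 0.0404]
eef_rot: [[0.994, -0.11, -0.003], [-0.11, -0.994, 0.002], [-0.003, -0.001, -1.0]]
contact_force: [0.0, -0.1, -1.7]
opening: 0.0454
```

>>> {"name": "servo_tool", "arguments": {
  "steps": [
    {"offset": [0, 0, -0.04], "turn": 0},
    {"offset": [0, 0, -0.08], "turn": 0},
    {"offset": [0, 0, -0.13], "turn": 0},
    {"offset": [0, 0, -0.16], "turn": 0},
    {"offset": [0, 0, -0.16], "turn": 0}
  ]
}}

```text
time_s: 38.2
ee_pos: [0.5813, -0.2858, 0.0312]
eef_rot: [[0.994, -0.11, 0.001], [-0.11, -0.994, -0.001], [0.001, 0.0, -1.0]]
contact_force: [-4.0, 2.3, 10.9]
opening: 0.0454
```

Seated on the floor. Release, rise, step back.

>>> {"name": "servo_tool", "arguments": {
  "steps": [
    {"offset": [0, 0, 0.01], "turn": 0},
    {"offset": [0, 0, 0.01], "turn": 0},
    {"offset": [0, 0, 0.01], "turn": 0},
    {"offset": [0, 0, 0.01], "turn": 0},
    {"offset": [0, 0, 0.3], "turn": 0},
    {"offset": [0, 0, 0.6], "turn": 0},
    {"offset": [0, 0, 1], "turn": 0},
    {"offset": [0, 0, 1], "turn": 0}
  ],
  "jaw": 52
}}

```text
time_s: 39.0
ee_pos: [0.5828, -0.2867, 0.114]
eef_rot: [[0.994, -0.11, 0.006], [-0.11, -0.994, -0.003], [0.006, 0.003, -1.0]]
contact_force: [0.4, -0.8, -0.6]
opening: 0.0522
```

>>> {"name": "servo_tool", "arguments": {
  "steps": [
    {"offset": [-0.3, 0.4, 0.5], "turn": 0},
    {"offset": [-0.6, 0.8, 1], "turn": 0},
    {"offset": [-0.8, 1, 1], "turn": 0},
    {"offset": [-0.8, 1, 1], "turn": 0}
  ]
}}

```text
time_s: 39.4
ee_pos: [0.5157, -0.2036, 0.1911]
eef_rot: [[0.994, -0.108, 0.001], [-0.108, -0.994, -0.0], [0.001, 0.0, -1.0]]
contact_force: [0.7, -0.8, -0.7]
opening: 0.0518
```

>>> {"name": "servo_tool", "arguments": {
  "steps": [
    {"offset": [-0.4, 0.4, 0.3], "turn": 0},
    {"offset": [-0.8, 0.8, 0.5], "turn": 0},
    {"offset": [-1, 1, 0.5], "turn": 0},
    {"offset": [-1, 1, 0.5], "turn": 0}
  ]
}}

```text
time_s: 39.8
ee_pos: [0.4357, -0.1243, 0.2297]
eef_rot: [[0.994, -0.109, -0.0], [-0.109, -0.994, 0.0], [-0.0, -0.0, -1.0]]
contact_force: [0.8, -0.5, -0.6]
opening: 0.0521
```

>>> {"name": "servo_tool", "arguments": {
  "steps": [
    {"offset": [-0.4, 0.3, 0], "turn": 0},
    {"offset": [-0.8, 0.5, 0], "turn": 0},
    {"offset": [-1, 0.5, 0], "turn": 0},
    {"offset": [-1, 0.5, 0], "turn": 0}
  ]
}}

```text
time_s: 40.2
ee_pos: [0.3564, -0.0858, 0.2294]
eef_rot: [[0.994, -0.11, -0.0], [-0.11, -0.994, 0.0], [-0.0, 0.0, -1.0]]
contact_force: [0.4, -0.3, 0.4]
opening: 0.0518
```

```bash
python3 snap.py 24; python3 knob.py pics/top24.png .234; python3 - <<'E'
from h import *
crop("s",cv2.imread("pics/top24.png"),140,110,480,275,2.3,"t24a")
crop("s",cv2.imread("pics/top24.png"),390,160,480,275,5,"t24b")
E
```

```text
40.3 [ 0.3581 -0.0863  0.2297] [412.36072343 174.50368796] [351.44080049 267.95752174] [-0.363  0.021  2.088 -0.     1.032  1.318]
red px [443.06010929 242.93442623] world [ 0.4264238  -0.35566548  0.184     ] PCA ang 50.177295098821276
line px [454.75       249.13227513] world [ 0.41316922 -0.37183615  0.234     ] PCA ang 54.771301096269916 n 21
mark 51.91985863207716 0.031168849463675638
line 54.48479255120882 0.010275484147360868
```

View pics/side24.png

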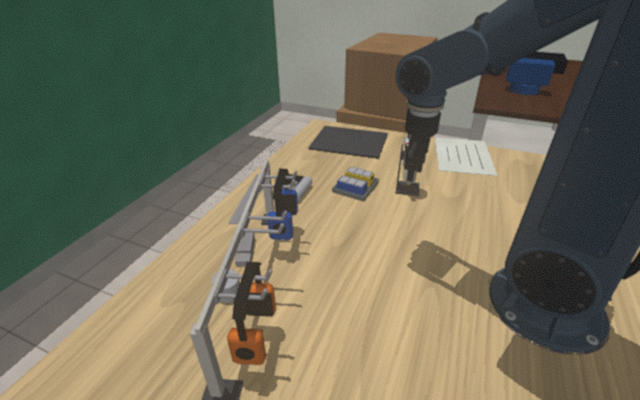

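View pics/t24a.png

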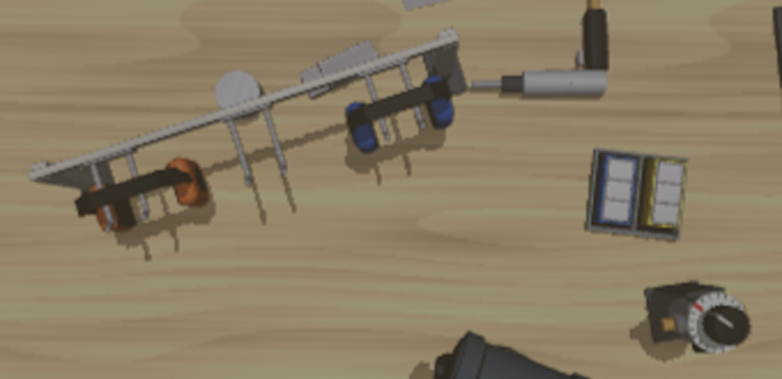

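View pics/t24b.png

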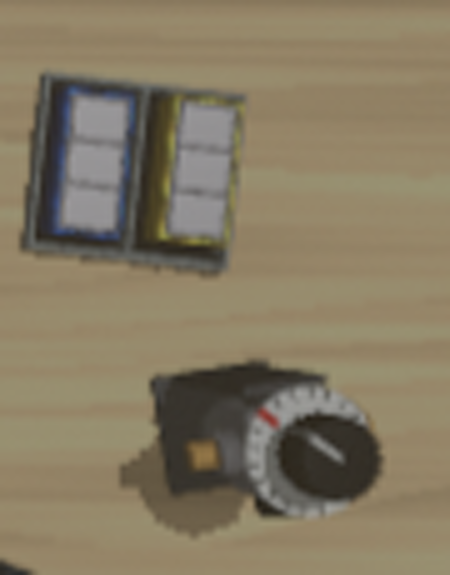

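```bash
python3 -c "
from workcell import r
print(r.job_done()); print(r.state()['time_s'])"
```

```text
the job is handed in; nothing more can be done
None
the job is handed in; nothing more can be done
```

The bench is cleared down and the job is handed in, at about 40 s of the 210 s allowed.

- **Knob:** I turned it to the red mark and pulled it up to its stop. It lifted about 8 mm, the pull rose to 33 N, and the orange band shows. I overshot the mark by about 10° at first and turned it back before pulling. In the last check the top view puts the white line within about 3–5° of the mark. The two camera views disagree by a few degrees on which side it errs.
- **Ear defenders:** Blue hangs on the right-hand hook and orange on the left-hand hook, each by its headband over both prongs. I saw no red one in any picture and took it as absent.
- **Rivet boxes:** The yellow box was knocked aside during the run, leaving a gap of about 23 mm. I could grasp it directly, so I did not slide it first. Yellow is in the right bay and blue in the left, and both look flat in the last pictures.
- **Left alone:** I did not touch the rivet gun, the bucking bar or the tin. They look unmoved, though I compared them only by eye.

The side camera put things 1–3 pixels off what I worked out from the top view. That was within what the grasps and hooks could take, so I relied on the top view. At hand-in the gripper was open and touching nothing.

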